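# Load the tape dispenser

### The job

Load the bench tape dispenser: lift the masking-tape roll up off its storage spindle, lower it (do not drop it) flat over the round hub of the pulled-out carriage and let it go, then push the carriage into the dispenser until its detent clicks and it is fully home with the roll still seated on the hub. Leave the paint jar, the glue bottle and the screwdriver where they are.

Things in the scene. Friction and masses are not known exactly. Their poses are not given: they have to be found in the camera images.
- dispenser: Grey tape dispenser, fixed. Origin on the table at the middle of the housing's front face. x is the push-in direction (away from the robot, within 0.22 rad of world x), y across, z up. Housing 160 wide, x = 0 to 160, with a front slot 128 wide, 82 high. Two rails 7 high run 190 out in front, at y = +-40.
- head (a point): Middle of the lower front edge of the grey head over the slot (orange strip), 82 above the table. The head is 160 wide, 50 deep, 82 to 170 high; a clear roof follows behind it. With the carriage home, the push plate is only 10 in front of the head, so an upright gripper's body would hit the head: push with the tool tilted 25 to 50 degrees, fingers pointing forward and down.
- carriage (a joint): Slide in m: 0 fully out, 0.163 home on its stop. Starts 0 to 0.02. Friction about 2.5 N. A sprung roller resists from about 0.147 to 0.157 (up to about 10 N to push); past 0.157 it pulls the carriage home and holds it; let go before that, it springs back out a little.
- hub_seat (a point): Point on the hub's axis on the top of the carriage's grey deck, where the roll rests, 22 above the table. Deck 112 wide, 72 forward and 78 back of this point. Black hub: 70 diameter, 14 high, its top 7 tapered to 58; the roll fits over it with 3 to spare all round. Axes as the dispenser's. 95 in front of the housing with the carriage fully out; moves with it.
- push_plate (a point): Middle of the robot-side face of the carriage's upright orange push plate: 110 wide (y), 8 thick, from 10 to 46 above the table; this point is 28 above the table and 78 from the hub's axis. Push it along the dispenser's +x.
- spindle: Storage spindle, fixed: black base disc 124 diameter, 10 high; steel centring boss 68 diameter up to 18 above the table; steel post 12 diameter up to 72 above the table. Origin on the table on the post's axis. It stands left or right of the carriage.
- roll_mid (a point): Centre of the masking-tape roll, half-way up; z is its axis. Beige ring, 104 outside, bore 76, wall 14, height 48; 0.13 to 0.24 kg. Starts flat on the spindle's base disc, this point 34 above the table; seated on the hub it is 24 above hub_seat. Grip its wall from above, one finger in the bore (32 free between bore and post), one outside.
- jar_mid (a point): Bystander: centre of a paint jar, 60 diameter, 75 high, standing on the other side from the spindle.
- glue_mid (a point): Bystander: centre of a white glue bottle, 48 diameter, 130 high, standing.
- driver: Bystander: blue-handled screwdriver lying on the table, about 150 long along its x axis; origin at its middle, on the table.
There are look-alikes about, which are no part of the job. What is meant by the spindle is not purple or turquoise, and is the smaller of those in its own colour.

How it is judged (in metres and radians):
On the way, in this order (a step that is already met when the one before it is completed fails the run):
1. the roll is off the spindle (horizontal distance between roll_mid and spindle above 0.08 m), for 0.1 s.
2. the roll is seated flat on the hub and let go while the carriage is still out (less than 0.12 m in) (horizontal distance between roll_mid and hub_seat below 0.006 m and z of roll_mid in the frame of hub_seat below 0.028 m and angle between roll_mid's own z axis and vertical below 0.08 rad and contact force between the fingers and roll below 0.1 N and value of joint carriage below 0.12 m), for 0.2 s.
At the end, for the whole second after the job is handed in: The carriage is past its detent and home (joint above 0.1595 m of 0.163) and still, and the roll lies at rest flat on the hub: its centre within 6 mm of the hub axis, 20 to 28 mm above the deck, tilted less than 0.08 rad (value of joint carriage above 0.1595 m and velocity of joint carriage below 0.01 m/s and horizontal distance between roll_mid and hub_seat below 0.006 m and z of roll_mid in the frame of hub_seat between 0.02 and 0.028 m and angle between roll_mid's own z axis and vertical below 0.08 rad and linear speed of roll below 0.02 m/s); the robot touches nothing.
It fails at once if the roll is dropped (falls or flies freely faster than 0.7 m/s) (linear speed of roll above 0.7 m/s and contact force between anything else and roll below 0.05 N).
It fails at once if the paint jar is moved more than 30 mm or tipped over (distance of jar_mid from where it was at the start of the episode above 0.03 m or angle between jar_mid's own z axis and vertical above 0.5 rad).
It fails at once if the glue bottle is moved more than 30 mm or tipped over (distance of glue_mid from where it was at the start of the episode above 0.03 m or angle between glue_mid's own z axis and vertical above 0.5 rad).
It fails at once if the screwdriver is moved more than 30 mm (distance of driver from where it was at the start of the episode above 0.03 m).
It also fails if it takes over 67 s, if anything falls off the work surface, if the arm or the gripper's body presses on something with over 40 N, if the wrist force passes 120 N, or if a joint passes its speed limit or range.

### The arm

A 6-joint arm with a two-finger parallel gripper is mounted at the origin on the work surface. World frame = base frame: x ahead of the robot, y to its left, z up, the work surface at z = 0. Lengths are in m, angles in degrees, forces in N, time in s.
With the tool pointing down it reaches from about 0.4 to 0.825 m from the base axis. Payload 7 kg.
Tool frame: the origin (TCP) lies midway between the tips of the shut fingers; the grasp point (between the pads) lies 19 mm behind it; z points along the fingers, y is the direction in which the jaws open and shut (so a half turn about z gives the same grasp; the last joint's range is limited). The gripper opens to 88 mm and grips with 3 to 60 N. Pads are 19 mm wide; open, the fingers measure 130 mm over their backs; the gripper's body (78 mm by 193 mm) begins 47 mm behind the grasp point.
Start: joints at [83.428, 20.546, 0.682, 0, -70.136, -16.507], TCP at [0.265, 0.621, 0.227] pointing down, gripper open.
Joint ranges: [-176.03, 176.03], [-82.01, 121.73], [-58.28, 71.71], [-173.87, 95.51], [-174.79, -0.11], [-173.66, 173.66]. Speed limits (degrees/s): [136.94, 136.94, 172.46, 180, 180, 180].

### API

Orientations are given as [roll, pitch, yaw] about the fixed x, y, z axes, in that order (R = Rz(yaw) Ry(pitch) Rx(roll)).
In Python, from plant import sensors, cams, job gives the robot as it stands.
- The arm moves only by the tool move_arm, never from a script. Its argument "commands" is a list of rows, each a list of 7 numbers: the finger opening in cm, from 0 to 8.76, then the shift along the tool's x, y, z in cm, then the turn, a rotation vector about the tool's x, y, z in rad. In form: [[hand, x, y, z, wx, wy, wz], ...]. A call has exactly 8 rows; each row is the pose to reach, as a shift and turn from the pose commanded when the call began, along the tool's axes at that moment; what a row does not reach only later rows make up. A row lasts 1/8 s, in which the tool goes at most 62.5 mm and 10.7 degrees, less where a joint would pass 70% of its speed; a pose out of reach is approached as far as the arm can. A call with a gripper value outside its range is refused whole. The fingers move at their own pace and stop on an object; the grip force is fixed at half the most. Time passes only in rows, so rows that repeat a pose let the fingers close, or fill a call up. It gives the time, the measured TCP pose, the force and the opening at its end, in the units of the state.
- sensors.get_obs(): the state, without advancing time (a new reading comes with each control period).
- cams.snapshot(name): name is "scene" or "top" or "wrist"; returns a dict with "frame" (420x560x3 uint8, red, green, blue), "camera_matrix" (3x3 intrinsics, pixels), "R" (3x3) and "t" (3): a world point X has camera coordinates R X + t. Camera axes: x right, y down, z forward; pixel columns grow to the right and rows downward; lengths in m; the calibration is good to about 2 mm. A picture is of the moment at which its call begins. There is no depth.
- job.close_job(): hands the job in, once; it reports no verdict.
The state is a dict: "clock": time; "joint_pos": joint angles; "qvel": joint speeds; "tau": joint torques, N m; "tool_pos": TCP position; "orientation": TCP orientation; "force": force on the tool from outside, world axes, zero at the start; "moment": the same for the moment, N m; "opening": finger opening in m.
Only numpy, scipy, OpenCV 4.12 (cv2) and the standard library are available. Lean on these libraries where they do the work, as an engineer would, in place of code of your own. Each camera call takes 0.05 s, during which the arm holds its last target.

## Working session

There is one attempt and no reset: what is moved stays moved. The work goes in short steps, Python scripts to look and compute and a tool call to move; the robot and the scene stay as the last step left them, time stands still between calls to the robot, and variables do not carry over. Pictures are saved under pics/ and viewed, and the job is handed in when it is done.

Besides the shell and the picture viewer there is one more tool, called after "Call:" as name(argument=value, ...), one argument or row to a line, values as JSON. move_arm: Moves the arm, as the interface text tells. Its arguments: {"type":"object","properties":{"commands":{"type":"array"}},"required":["commands"]}

```bash
ls; mkdir -p pics; cat > h.py <<'E'
import numpy as np, cv2, pickle
from scipy.spatial.transform import Rotation as Ro
from plant import sensors, cams, job
def snap(n,f):
    d=cams.snapshot(n); cv2.imwrite(f'pics/{f}.png',d['frame'][:,:,::-1]); pickle.dump(d,open(f'pics/{f}.pkl','wb')); return d
def load(f): return pickle.load(open(f'pics/{f}.pkl','rb'))
def ray(d,uv,z):
    K,R,t=[np.array(d[k]) for k in('camera_matrix','R','t')]
    c=-R.T@t; v=R.T@np.linalg.inv(K)@np.array([uv[0],uv[1],1.])
    return c+v*(z-c[2])/v[2]
def proj(d,X):
    K,R,t=[np.array(d[k]) for k in('camera_matrix','R','t')]
    p=(R@np.atleast_2d(X).T).T+t; p=p@K.T; return p[:,:2]/p[:,2:]
def crop(f,x0,y0,w,h,s,o):
    im=cv2.imread(f'pics/{f}.png')[y0:y0+h,x0:x0+w]; cv2.imwrite(f'pics/{o}.png',cv2.resize(im,None,fx=s,fy=s,interpolation=cv2.INTER_CUBIC))
E
python3 - <<'E'
from h import *
for n in('scene','top','wrist'):
    d=snap(n,n+'0'); print(n,-np.array(d['R']).T@d['t'])
print(sensors.get_obs())
E
```

```text
pics
scene [ 1.12675905 -0.27877167  0.86984047]
top [ 0.31007697 -0.02950389  1.05305801]
wrist [0.33670133 0.59034583 0.3843219 ]
{'clock': 0.15, 'joint_pos': array([ 8.34274831e+01,  2.05810448e+01,  6.48773149e-01, -1.44012657e-02,
       -7.01352580e+01, -1.65076627e+01]), 'qvel': array([ 0.06847526, -0.10985932,  0.23183473,  0.10543955, -0.01700648,
       -0.06392979]), 'tau': array([-1.77641636e-03, -5.83275640e+01,  2.93294030e+01,  7.00120702e+00,
        8.86069844e-03, -1.07066978e-04]), 'tool_pos': array([0.26448933, 0.6206537 , 0.2258719 ]), 'orientation': array([ 1.79931406e+02, -6.20771551e-03, -2.30850774e+01]), 'force': array([ 0.57940734,  0.07244592, -0.3425744 ]), 'moment': array([0.02105992, 0.00487375, 0.01956851]), 'opening': 0.08759920846400959}
```

View pics/scene0.png

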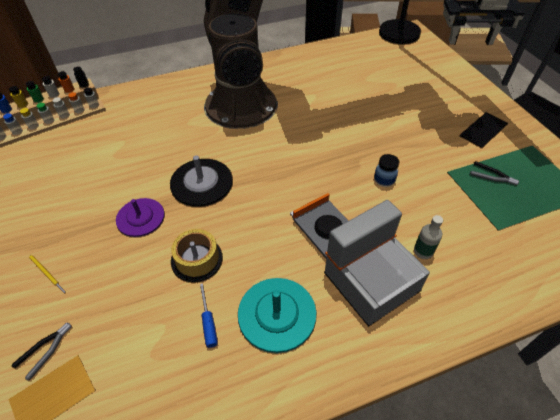

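View pics/top0.png

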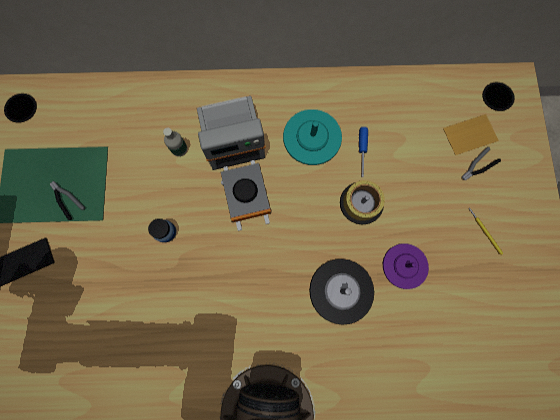

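View pics/wrist0.png

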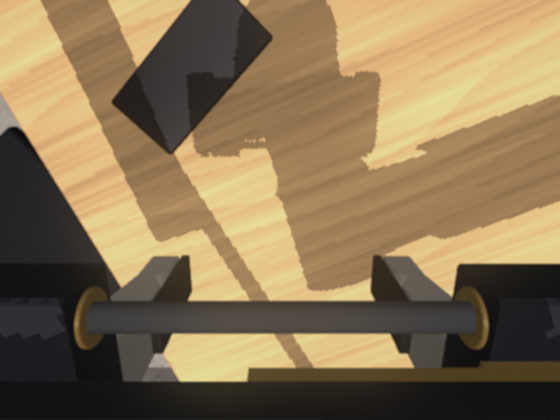

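Spindle candidates in the top image are the purple one (405,266), the turquoise one (312,136), a large black one (342,291) and a small black one carrying the beige roll (362,202). The small black one fits: it isn't purple or turquoise, and it is the smaller of the two black ones. I'll confirm this in enlarged crops.

```bash
python3 - <<'E'
from h import *
crop('top0',300,140,140,200,3,'c1')
crop('top0',180,90,110,150,4,'c2')
crop('scene0',150,140,100,150,4,'c3')
crop('scene0',280,180,160,140,5,'c4')
E
```

```text
(no output)
```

View pics/c1.png

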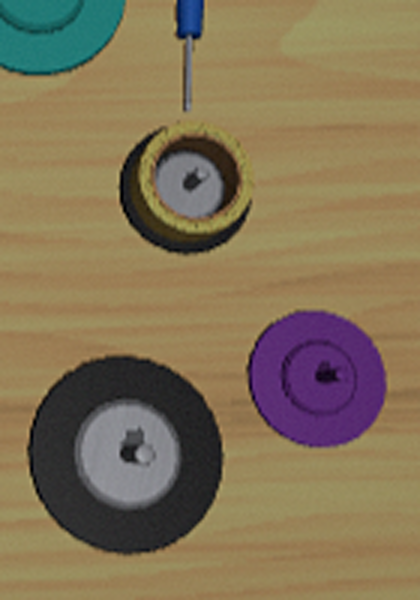

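View pics/c2.png

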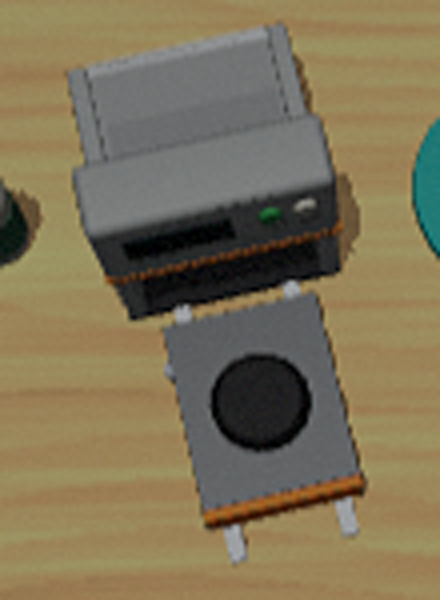

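View pics/c3.png

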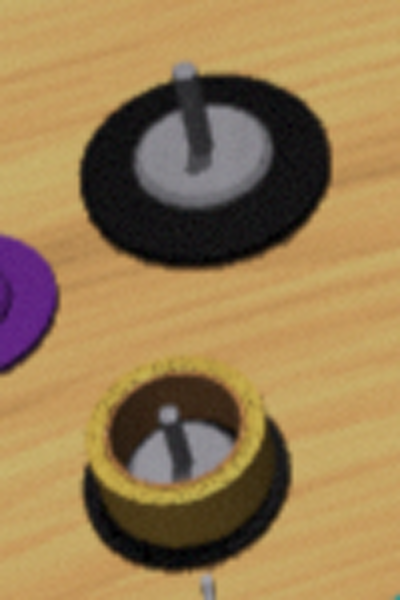

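View pics/c4.png

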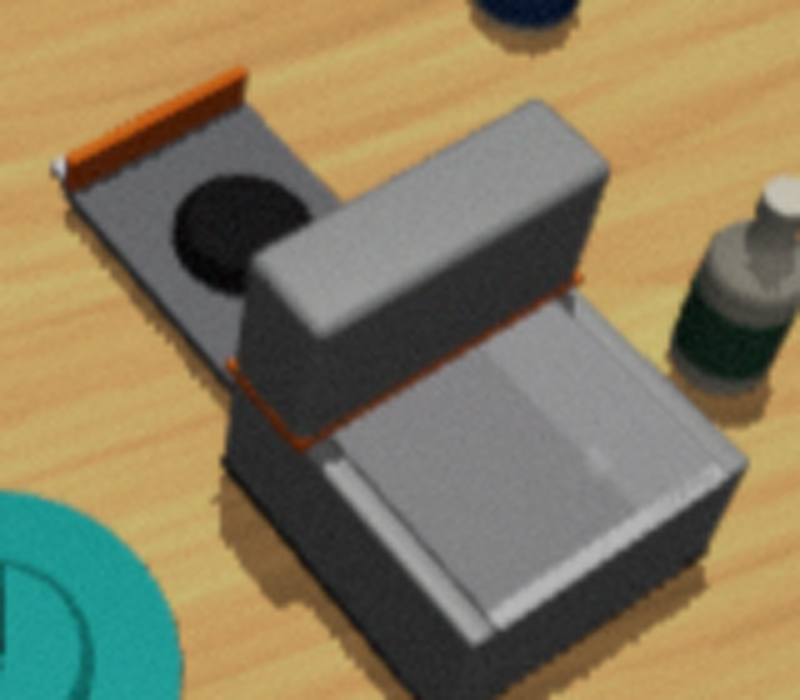

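Confirmed: the small black-based spindle carries the roll, and its base is clearly narrower than the other black one. The hub is in crop c2 at about (261,402). Next I'll measure and check with overlays.

```bash
cat >> h.py <<'E'
def circ(c,r,z,n=120):
    a=np.linspace(0,2*np.pi,n); return np.c_[c[0]+r*np.cos(a),c[1]+r*np.sin(a),np.full(n,z)]
def overlay(f,polys,x0,y0,w,h,s,o):
    d=load(f); im=cv2.imread(f'pics/{f}.png')[y0:y0+h,x0:x0+w]; im=cv2.resize(im,None,fx=s,fy=s,interpolation=cv2.INTER_CUBIC)
    for P,col in polys:
        p=(proj(d,P)-[x0,y0]+.5)*s-.5
        cv2.polylines(im,[np.round(p*8).astype(int)],False,col,1,cv2.LINE_AA,3)
    cv2.imwrite(f'pics/{o}.png',im)
E
python3 - <<'E'
from h import *
t=load('top0'); s=load('scene0')
g=lambda cx,cy,x0,y0,k:((cx+.5)/k-.5+x0,(cy+.5)/k-.5+y0)
print('roll top',ray(t,g(195,178.5,300,140,3),.058), ray(t,g(196.5,177,300,140,3),.058))
print('sp base top', ray(t,g(186,188,300,140,3),.010))
print('scene roll top',ray(s,g(177,430,150,140,4),.058))
print('post top', ray(s,g(168,411,150,140,4),.072),ray(t,g(203,172,300,140,3),.072))
print('big base', ray(t,g(28,455,300,140,3),.01)-ray(t,g(222,455,300,140,3),.01),ray(t,g(125,455,300,140,3),.01))
print('hub',ray(t,g(261,402,180,90,4),.027), ray(s,g(242,234,280,180,5),.027))
# plate top front edge ends, z=46 
A=ray(t,g(206,519,180,90,4),.046);B=ray(t,g(364,484,180,90,4),.046);print('plate',A,B,np.linalg.norm(A-B),np.degrees(np.arctan2(-(B-A)[0],-(B-A)[1])),(A+B)/2)
C=ray(t,g(108,281,180,90,4),.082);D=ray(t,g(343,226,180,90,4),.082);print('head',C,D,np.linalg.norm(C-D),(C+D)/2,np.degrees(np.arctan2((D-C)[0],-(D-C)[1])))
print('jar',ray(t,(160,229),.075),'glue',ray(t,(169,132),.13),'driver',ray(t,(363,127),.015),ray(t,(362,177),.005))
E
```

```text
roll top [ 0.53791127 -0.27801552  0.058     ] [ 0.53925668 -0.27947     0.058     ]
sp base top [ 0.5399756  -0.28083747  0.01      ]
scene roll top [ 0.54331679 -0.27926611  0.058     ]
post top [ 0.53874425 -0.28099624  0.072     ] [ 0.54042302 -0.28206938  0.072     ]
big base [0.00480701 0.1735741  0.        ] [ 0.29691288 -0.20781558  0.01      ]
hub [0.58001404 0.04669408 0.027     ] [0.5814598  0.04535556 0.027     ]
plate [0.49462973 0.08319755 0.046     ] [ 0.51577998 -0.02381297  0.046     ] 0.1090806267797387 -11.180212155397287 [0.50520485 0.02969229 0.046     ]
head [0.65230164 0.14446686 0.082     ] [ 0.68717121 -0.01425216  0.082     ] 0.16250419998138044 [0.66973643 0.06510735 0.082     ] 12.390677579854588
jar [0.46893289 0.26502596 0.075     ] glue [0.71412135 0.23428208 0.13      ] driver [ 0.76482528 -0.30058504  0.015     ] [ 0.61559782 -0.2886209   0.005     ]
```

```bash
cat >> h.py <<'E'
def to(cur,tgt):
    "cur,tgt: (pos, rpy deg) -> cm and rotvec in cur tool frame"
    R0=Ro.from_euler('xyz',cur[1],degrees=True);R1=Ro.from_euler('xyz',tgt[1],degrees=True)
    return np.round(100*R0.inv().apply(np.array(tgt[0])-cur[0]),2),np.round((R0.inv()*R1).as_rotvec(),3)
E
python3 - <<'E'
from h import *
print(to(([.265,.621,.227],[180,0,-23.1]),([.548,-.324,.2],[180,0,-168])))
# overlays
th=np.radians(12);ex=np.array([np.cos(th),np.sin(th),0]);ey=np.array([-np.sin(th),np.cos(th),0])
h=np.array([.5805,.046,0]);Y=(0,255,255);G=(0,255,0)
pl=np.array([h-78*.001*ex+s*.055*ey+np.array([0,0,.046]) for s in(1,-1)])
P=[(circ(h,.035,.022),Y),(circ(h,.035,.029),Y),(circ(h,.029,.036),G),(pl,G),(circ([.5395,-.2805],.052,.058),Y),(circ([.5395,-.2805],.038,.058),Y),(circ([.5395,-.2805],.062,.01),G)]
overlay('top0',P,180,90,110,150,4,'o1');overlay('scene0',P,280,180,160,140,5,'o2');overlay('top0',P,320,160,90,80,5,'o3');overlay('scene0',P,150,210,100,90,5,'o4')
E
```

```text
(array([63.11, 75.82,  2.7 ]), array([-0.   , -0.   ,  2.529]))
```

View pics/o1.png

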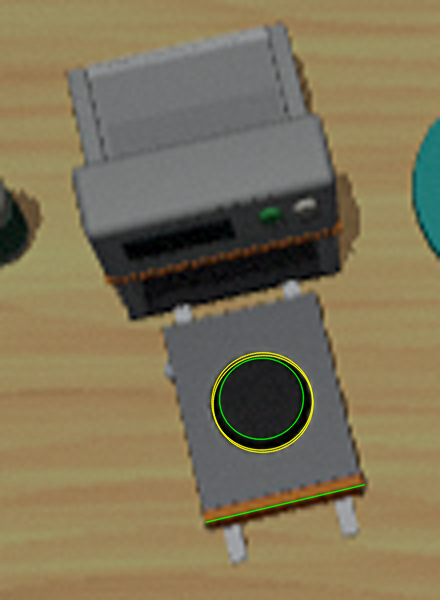

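View pics/o2.png

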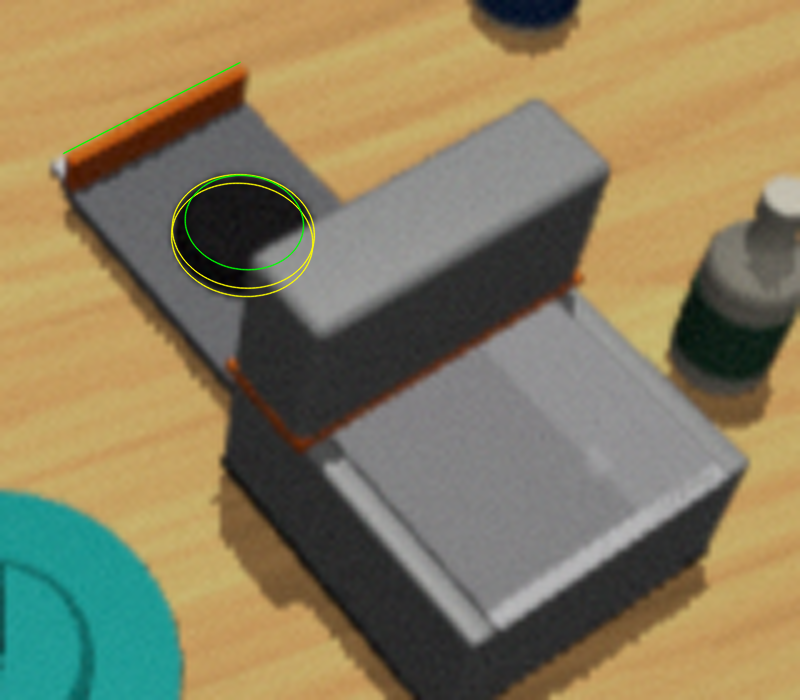

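View pics/o3.png

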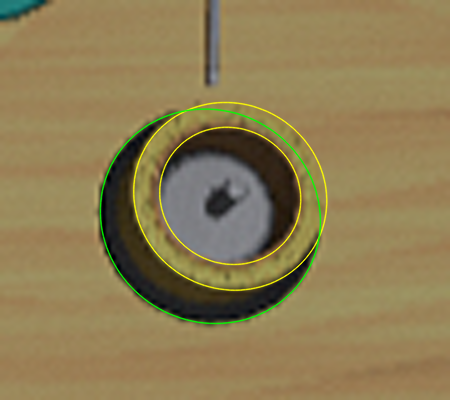

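View pics/o4.png

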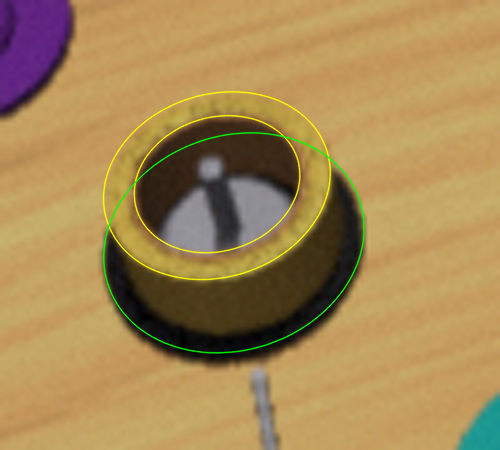

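The overlays match the hub, push plate, roll and spindle base to within about 2 mm: hub (0.581,0.046), yaw 12°, roll (0.540,-0.280). Next I move above the roll.

Call:
move_arm(
  commands=[
    [8.7,63.1,75.8,2.7,0,0,2.53],
    [8.7,63.1,75.8,2.7,0,0,2.53],
    [8.7,63.1,75.8,2.7,0,0,2.53],
    [8.7,63.1,75.8,2.7,0,0,2.53],
    [8.7,63.1,75.8,2.7,0,0,2.53],
    [8.7,63.1,75.8,2.7,0,0,2.53],
    [8.7,63.1,75.8,2.7,0,0,2.53],
    [8.7,63.1,75.8,2.7,0,0,2.53],
  ],
)

```text
clock: 1.15
tool_pos: [0.4083, 0.1403, 0.2131]
orientation: [-180.0, 0.0, -109.3]
force: [0.1, 0.2, -0.5]
opening: 0.0869
```

```bash
python3 - <<'E'
from h import *
o=sensors.get_obs();print(o['tool_pos'],o['orientation'],o['qvel'].round(1))
print(to((o['tool_pos'],o['orientation']),([.549,-.324,.18],[180,0,-168])))
E
```

```text
[0.4082634  0.14031631 0.21308218] [-1.79977309e+02  4.14862212e-02 -1.09333552e+02] [-62.   -4.9  -6.5   0.1   1.7 -23.9]
(array([ 39.16, -28.65,   3.29]), array([0.000e+00, 1.000e-03, 1.024e+00]))
```

Call:
move_arm(
  commands=[
    [2.6,39.2,-28.6,3.3,0,0,1.02],
    [2.6,39.2,-28.6,3.3,0,0,1.02],
    [2.6,39.2,-28.6,3.3,0,0,1.02],
    [2.6,39.2,-28.6,3.3,0,0,1.02],
    [2.6,39.2,-28.6,3.3,0,0,1.02],
    [2.6,39.2,-28.6,3.3,0,0,1.02],
    [2.6,39.2,-28.6,3.3,0,0,1.02],
    [2.6,39.2,-28.6,3.3,0,0,1.02],
  ],
)

```text
clock: 2.15
tool_pos: [0.5509, -0.3241, 0.1791]
orientation: [180.0, -0.0, -167.5]
force: [0.9, 1.0, 0.1]
opening: 0.026
```

```bash
python3 - <<'E'
from h import *
snap('wrist','w1');snap('top','t1')
o=sensors.get_obs();print(o['tool_pos'],o['orientation'],o['qvel'].round(1),o['opening'])
E
```

```text
[ 0.55083068 -0.32559568  0.1778598 ] [ 1.79972454e+02 -1.37131364e-01 -1.67678479e+02] [ 3.1 -2.8 -3.2 -1.1  0.1 -3.1] 0.02656876232179305
```

View pics/w1.png

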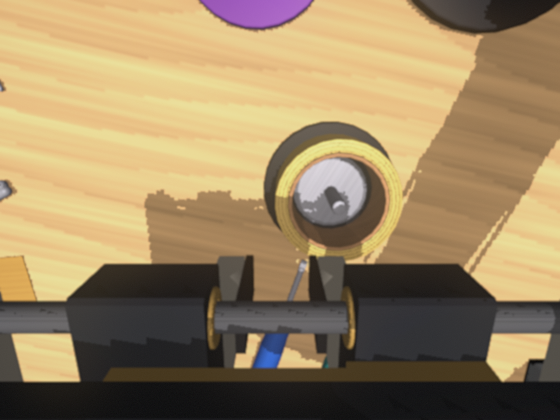

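```bash
python3 - <<'E'
from h import *
from scipy.optimize import least_squares
c=[.5395,-.2805];Y=(0,255,255);G=(0,255,0)
P=[(circ(c,.052,.058),Y),(circ(c,.038,.058),Y),(circ(c,.062,.01),G),(circ(c,.006,.072,),G)]
overlay('w1',P,220,100,220,180,3.6,'o5')
print(proj(load('w1'),[[.5508,-.3256,.178],[.5508,-.3256,.03]]))
E
```

```text
[[275.96674681 272.29422534]
 [278.13489319 196.30657343]]
```

View pics/o5.png

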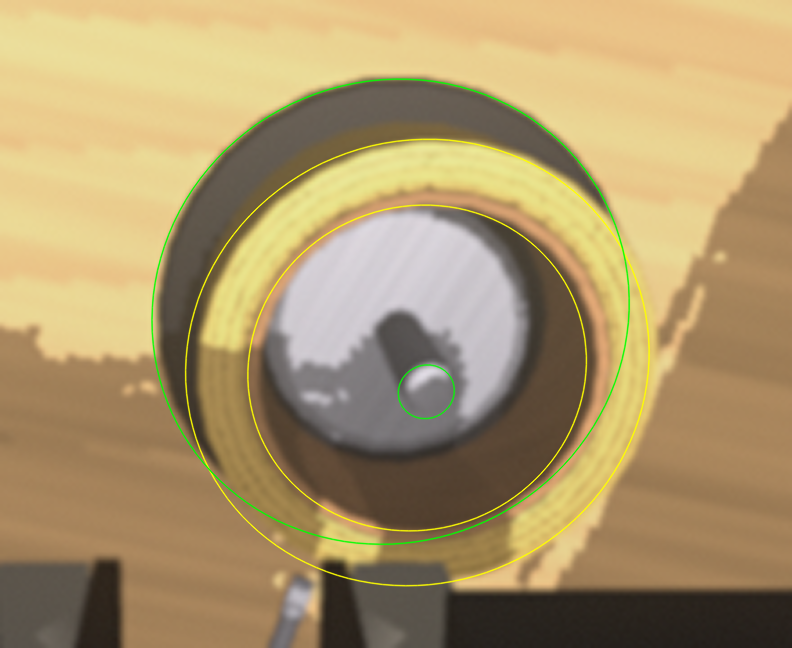

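The wrist overlay puts the roll about 2 mm further in +y, at (0.5385,-0.2785). I'll descend above the wall.

```bash
python3 - <<'E'
from h import *
o=sensors.get_obs()
print(to((o['tool_pos'],o['orientation']),([.548,-.3225,.08],[180,0,-168])))
E
```

```text
(array([0.19, 0.36, 9.79]), array([ 0.   , -0.002,  0.006]))
```

Call:
move_arm(
  commands=[
    [2.6,0.2,0.3,3,0,0,0.006],
    [2.6,0.2,0.3,6,0,0,0.006],
    [2.6,0.2,0.3,8,0,0,0.006],
    [2.6,0.2,0.3,9.8,0,0,0.006],
    [2.6,0.2,0.3,9.8,0,0,0.006],
    [2.6,0.2,0.3,9.8,0,0,0.006],
    [2.6,0.2,0.3,9.8,0,0,0.006],
    [2.6,0.2,0.3,9.8,0,0,0.006],
  ],
)

```text
clock: 3.25
tool_pos: [0.5486, -0.3192, 0.0827]
orientation: [-180.0, 0.1, -167.8]
force: [-0.6, 0.3, 0.6]
opening: 0.0258
```

```bash
python3 - <<'E'
from h import *
snap('wrist','w2')
o=sensors.get_obs();print(o['tool_pos'],o['orientation'],o['qvel'].round(1),o['opening'])
print(to((o['tool_pos'],o['orientation']),([.548,-.3225,.028],[180,0,-168])))
Y=(0,255,255);G=(0,255,0)
for c in ([.5385,-.2785],):
    P=[(circ(c,.052,.058),Y),(circ(c,.038,.058),Y)]
overlay('w2',P,0,0,560,420,1.4,'o6')
E
```

```text
[ 0.54846725 -0.3191812   0.08249408] [-1.79974738e+02  4.84921090e-02 -1.67805028e+02] [-0.1  0.2 -0.1  0.1  0.1 -0. ] 0.02590356792241702
(array([ 0.12, -0.31,  5.45]), array([-0.   ,  0.001,  0.003]))
```

View pics/o6.png

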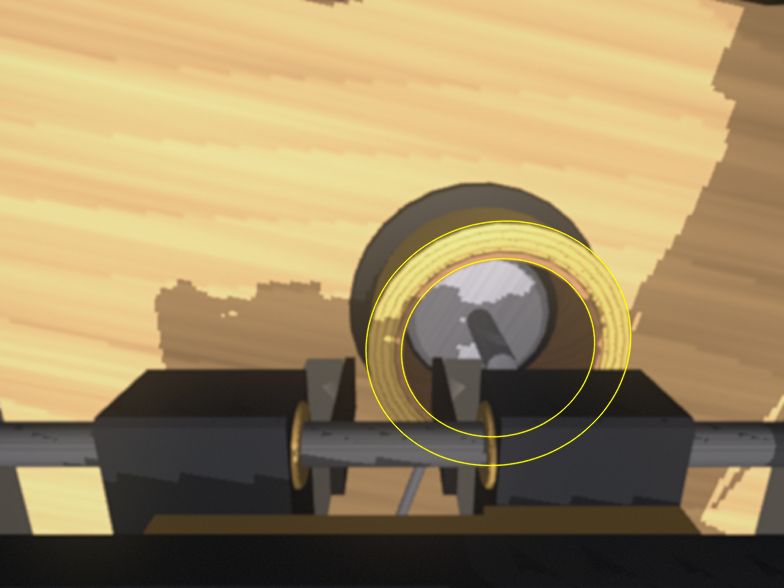

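Call:
move_arm(
  commands=[
    [2.6,0.1,-0.25,0.5,0,0,0],
    [2.6,0.1,-0.25,1.5,0,0,0],
    [2.6,0.1,-0.25,2.5,0,0,0],
    [2.6,0.1,-0.25,3.5,0,0,0],
    [2.6,0.1,-0.25,4.4,0,0,0],
    [2.6,0.1,-0.25,5.2,0,0,0],
    [2.6,0.1,-0.25,5.4,0,0,0],
    [2.6,0.1,-0.25,5.4,0,0,0],
  ],
)

```text
clock: 4.3
tool_pos: [0.5478, -0.3218, 0.0278]
orientation: [-180.0, -0.0, -167.8]
force: [-0.0, 0.1, -0.0]
opening: 0.0259
```

```bash
python3 - <<'E'
from h import *
snap('wrist','w3');snap('scene','s3')
o=sensors.get_obs();print(o['tool_pos'],o['orientation'],o['force'],o['opening'])
crop('s3',140,150,160,140,5,'c5')
E
```

```text
[ 0.54805321 -0.32182772  0.02823834] [-1.79981422e+02  2.74486238e-02 -1.67799770e+02] [-0.01460467 -0.38068973  0.39135009] 0.026099466690327266
```

View pics/c5.png

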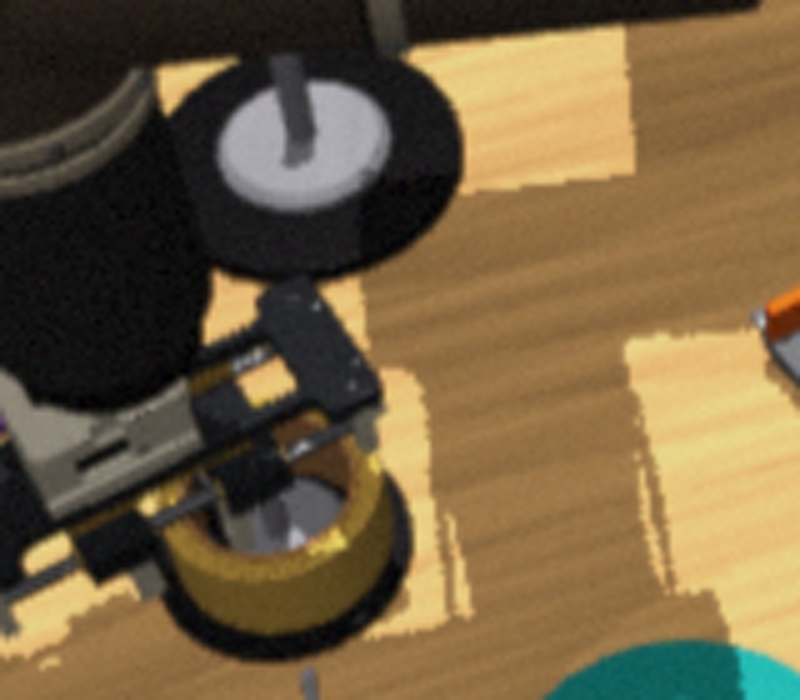

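View pics/w3.png

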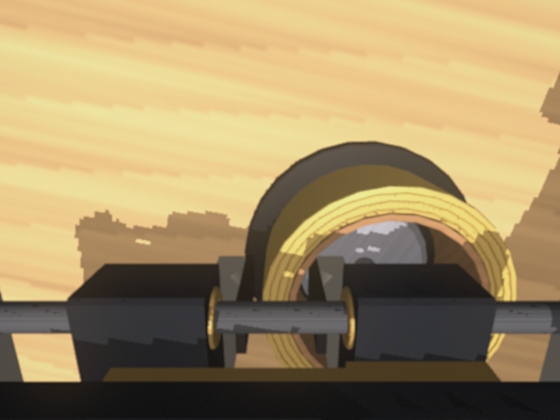

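One finger is in the bore and one outside, with the wall between them at about (285,290). Closing.

Call:
move_arm(
  commands=[
    [1.8,0,0,0,0,0,0],
    [1.4,0,0,0,0,0,0],
    [0.5,0,0,0,0,0,0],
    [0.5,0,0,0,0,0,0],
    [0.5,0,0,0,0,0,0],
    [0.5,0,0,0,0,0,0],
    [0.5,0,0,0,0,0,0],
    [0.5,0,0,0,0,0,0],
  ],
)

```text
clock: 5.4
tool_pos: [0.548, -0.3219, 0.0282]
orientation: [-180.0, 0.0, -167.8]
force: [-1.1, -1.4, 4.8]
opening: 0.0139
```

```bash
python3 - <<'E'
from h import *
o=sensors.get_obs();print(o['tool_pos'],o['orientation'],o['force'],o['opening'])
E
```

```text
[ 0.54798454 -0.3219389   0.02816835] [-1.79976523e+02  2.06241559e-02 -1.67797596e+02] [-1.11044396 -1.43195928  4.75094761] 0.013880914292817823
```

Gripped: the opening is 13.9 mm, which matches the 14 mm wall. Lifting.

Call:
move_arm(
  commands=[
    [0.5,0,0,-0.5,0,0,0],
    [0.5,0,0,-1.5,0,0,0],
    [0.5,0,0,-3,0,0,0],
    [0.5,0,0,-5,0,0,0],
    [0.5,0,0,-7,0,0,0],
    [0.5,0,0,-9,0,0,0],
    [0.5,0,0,-10,0,0,0],
    [0.5,0,0,-10,0,0,0],
  ],
)

```text
clock: 6.4
tool_pos: [0.5482, -0.3218, 0.1289]
orientation: [-180.0, 0.1, -167.8]
force: [-0.5, 0.1, -2.4]
opening: 0.0138
```

```bash
python3 - <<'E'
from h import *
snap('wrist','w4')
o=sensors.get_obs();print(o['tool_pos'],o['orientation'],o['force'],o['opening'])
E
```

```text
[ 0.54768588 -0.32160459  0.12796114] [ 1.79994247e+02  2.39556027e-02 -1.67815586e+02] [-0.15281782  0.39030173 -1.73271964] 0.014286043975998001
```

View pics/w4.png

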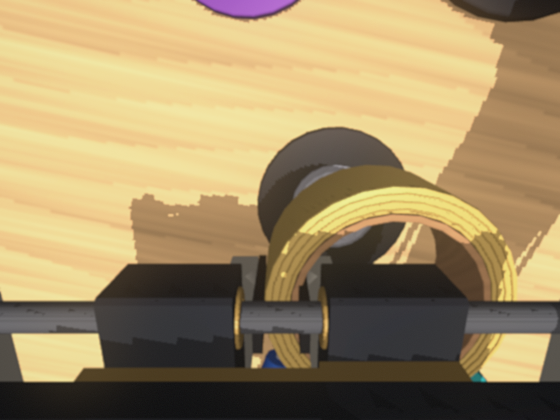

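```bash
cat >> h.py <<'E'
def pose():
    o=sensors.get_obs(); return np.array(o['tool_pos']),Ro.from_euler('xyz',o['orientation'],degrees=True),o
def tcirc(p,R,c,r,z,n=120):
    return p+R.apply(circ(c,r,z,n))
E
python3 - <<'E'
from h import *
p,R,o=pose()
P=[]
for dx,col in((-.002,(0,0,255)),(0,(0,255,0)),(.002,(255,0,0))):
    P+=[(tcirc(p,R,(dx,.045),r,-.030),col) for r in(.038,.052)]
overlay('w4',P,230,150,320,240,2.5,'o7')
E
```

```text
(no output)
```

View pics/o7.png

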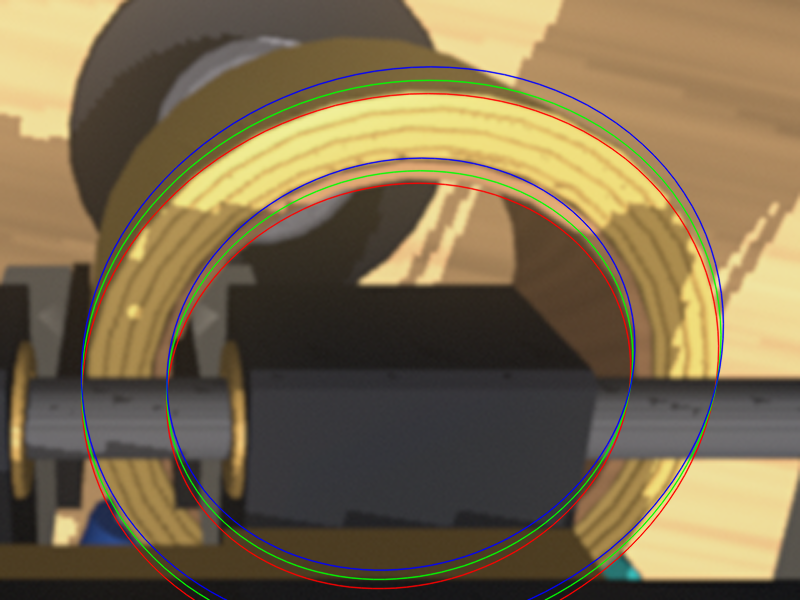

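```bash
python3 - <<'E'
from h import *
p,R,o=pose()
print(to((p,o['orientation']),([.589,.0017,.13],[180,0,-168])))
E
```

```text
(array([-10.86,  30.73,  -0.2 ]), array([0.   , 0.   , 0.003]))
```

Call:
move_arm(
  commands=[
    [0.5,-0.8,2.3,-0.2,0,0,0],
    [0.5,-2.5,7,-0.2,0,0,0],
    [0.5,-4.4,12.4,-0.2,0,0,0],
    [0.5,-6.3,18,-0.2,0,0,0],
    [0.5,-8.2,23.3,-0.2,0,0,0],
    [0.5,-9.8,27.8,-0.2,0,0,0],
    [0.5,-10.7,30.2,-0.2,0,0,0],
    [0.5,-10.9,30.7,-0.2,0,0,0],
  ],
)

```text
clock: 7.45
tool_pos: [0.5891, 0.0029, 0.1289]
orientation: [180.0, -0.1, -167.7]
force: [0.2, -0.7, -2.6]
opening: 0.0138
```

```bash
python3 - <<'E'
from h import *
for k in range(3): sensors.get_obs()
snap('wrist','w5');snap('top','t5');snap('scene','s5');snap('wrist','w5')
p,R,o=pose();print(p,o['orientation'],o['force'],o['qvel'].round(1))
print(R.apply([-.0015,.045,0])+p)
h=np.array([.581,.046]);Y=(0,255,255);G=(0,255,0)
P=[(circ(h,.035,.022),Y),(circ(h,.029,.036),Y)]+[(tcirc(p,R,(-.0015,.045),r,-.030),G) for r in(.038,.052)]
overlay('w5',P,150,90,400,300,2,'o8');overlay('top0'.replace('top0','t5'),P,180,90,110,150,4,'o9');overlay('s5',P,260,150,160,140,5,'o10')
E
```

```text
[5.89014567e-01 5.48652711e-04 1.29360782e-01] [-1.79995209e+02 -6.41574517e-02 -1.67840966e+02] [ 0.13569264  0.46392431 -1.53844055] [-0.5 -0.3  0.2  0.1 -0.  -0.1]
[0.58100275 0.04485509 0.12935534]
```

View pics/o8.png

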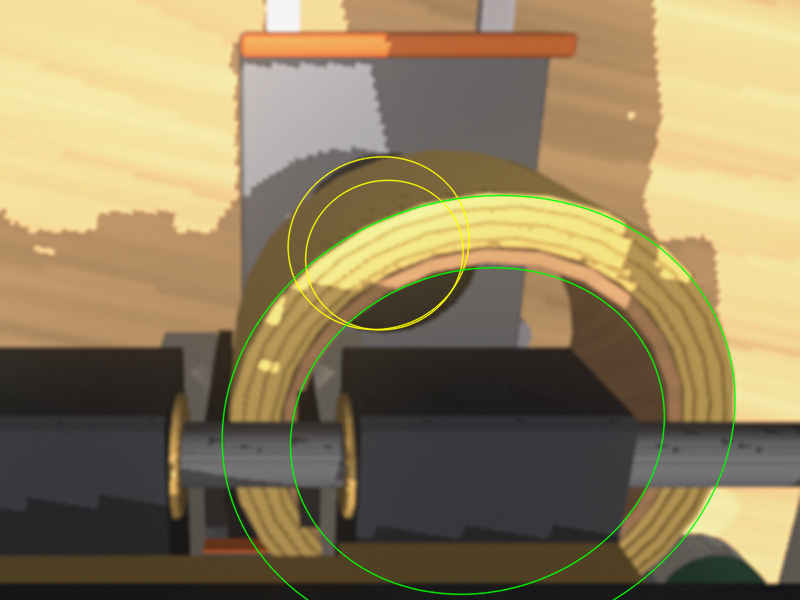

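View pics/o9.png

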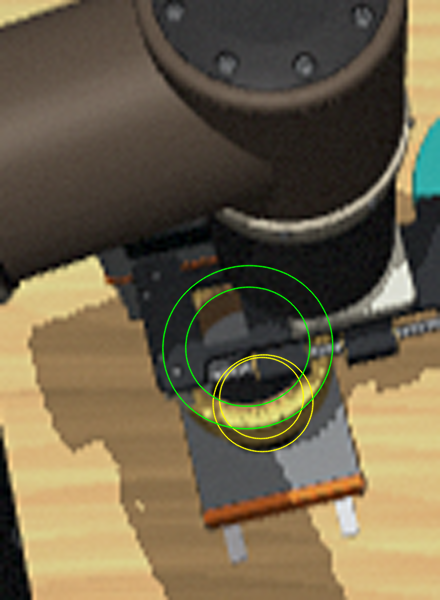

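View pics/o10.png

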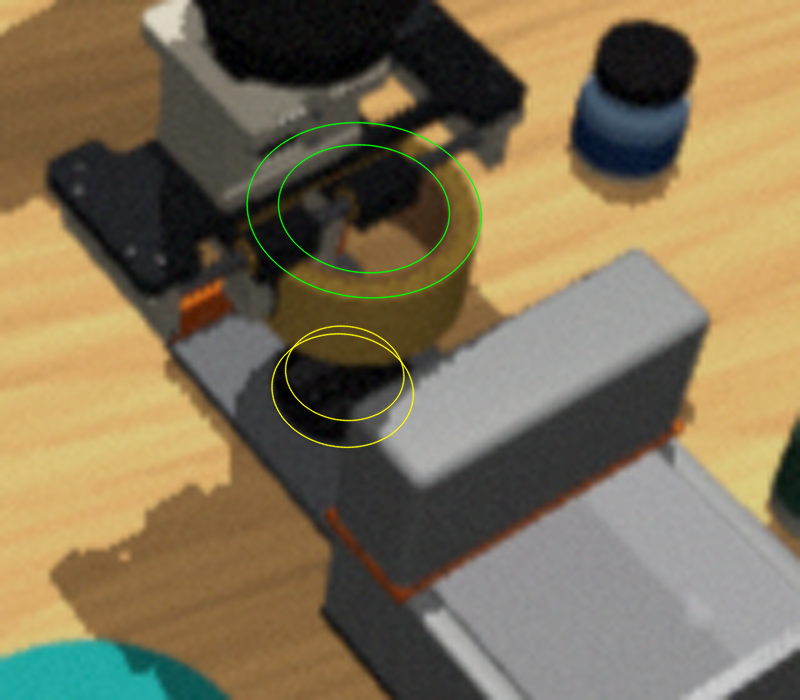

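```bash
python3 - <<'E'
from h import *
for i in range(3):
    snap('wrist','w6'); p,R,o=pose();print(p,(R.apply([-.0015,.045,0])+p)[:2],o['orientation'])
h=np.array([.581,.046]);Y=(0,255,255);G=(0,255,0)
P=[(circ(h,.035,.022),Y),(circ(h,.029,.036),Y)]+[(tcirc(p,R,(-.0015,.0455),r,-.030),G) for r in(.038,.052)]
overlay('w6',P,270,150,120,110,6,'o11')
E
```

```text
[5.89093303e-01 3.24337240e-04 1.29539699e-01] [0.58110159 0.04463441] [-1.79994852e+02 -4.63199399e-02 -1.67866963e+02]
[5.89183361e-01 2.74413506e-04 1.29656945e-01] [0.58120196 0.04458634] [-1.79995154e+02 -3.32226587e-02 -1.67880299e+02]
[5.89242836e-01 3.34574670e-04 1.29757323e-01] [0.58126326 0.04464683] [-1.79999376e+02 -1.99329329e-02 -1.67882651e+02]
```

View pics/o11.png

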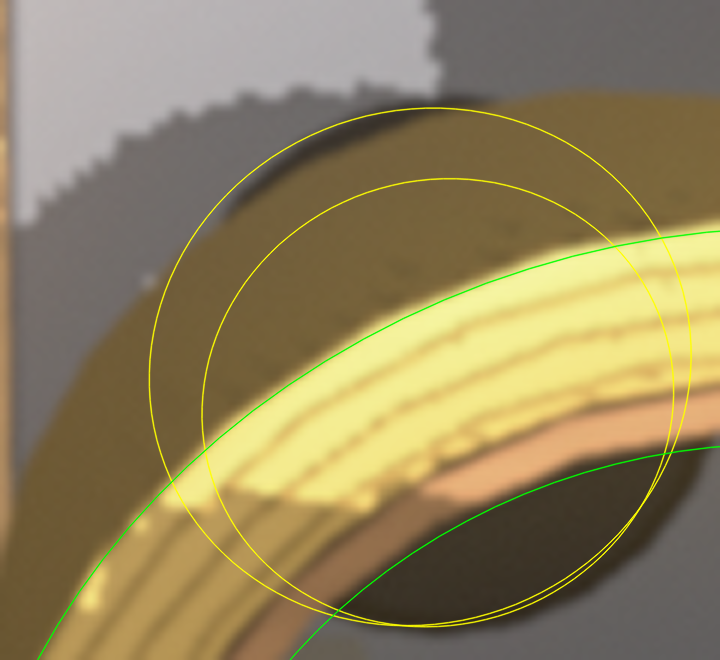

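Call:
move_arm(
  commands=[
    [0.5,0,0.1,0.5,0,0,0],
    [0.5,0,0.2,1.5,0,0,0],
    [0.5,0,0.2,3,0,0,0],
    [0.5,0,0.2,4.5,0,0,0],
    [0.5,0,0.2,6,0,0,0],
    [0.5,0,0.2,6.8,0,0,0],
    [0.5,0,0.2,7.2,0,0,0],
    [0.5,0,0.2,7.2,0,0,0],
  ],
)

```text
clock: 8.8
tool_pos: [0.5892, 0.0033, 0.0578]
orientation: [-180.0, -0.0, -167.8]
force: [0.1, 0.2, -1.6]
opening: 0.014
```

```bash
python3 - <<'E'
from h import *
snap('scene','s6');snap('top','t6');snap('wrist','w7')
p,R,o=pose();print(p,(R.apply([-.0015,.0455,0])+p)[:2],o['orientation'],o['force'])
h=np.array([.581,.047]);Y=(0,255,255);G=(0,255,0)
P=[(circ(h,.035,.022),Y),(circ(h,.029,.036),Y)]+[(tcirc(p,R,(-.0015,.0455),r,-.030),G) for r in(.038,.052)]
overlay('w7',P,200,120,280,210,2.8,'o12');overlay('s6',P,260,150,160,140,5,'o13')
E
```

```text
[0.58943709 0.00339242 0.0584023 ] [0.58128997 0.0481822 ] [ 1.79999393e+02  5.41960418e-02 -1.67802599e+02] [-0.19652112 -0.04618179 -1.12649855]
```

View pics/o12.png

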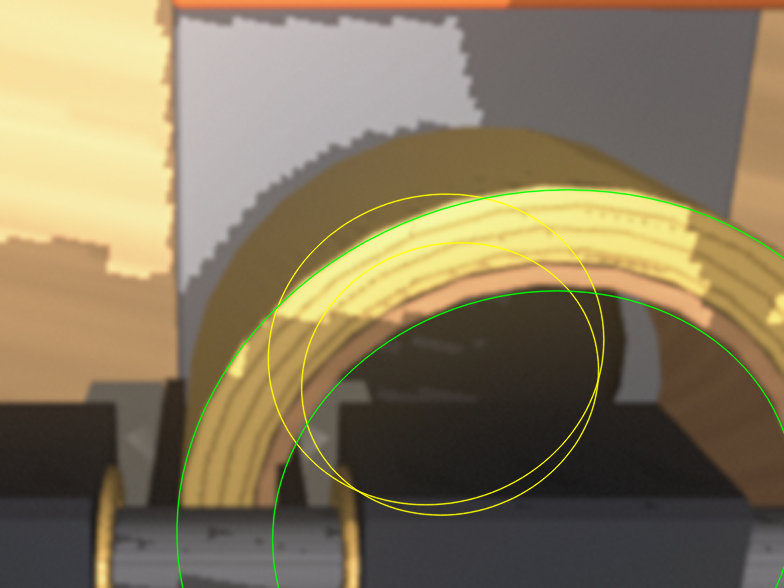

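View pics/o13.png

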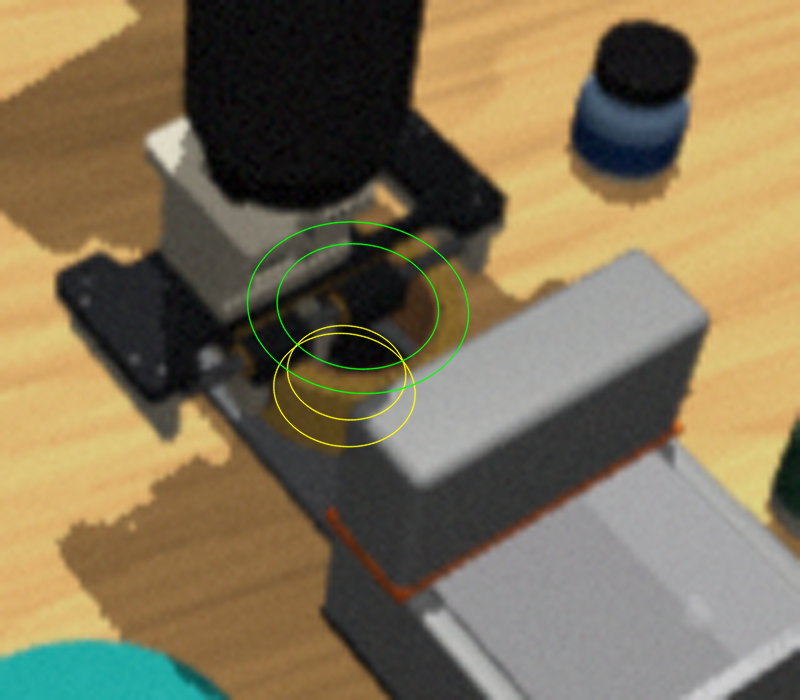

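```bash
python3 - <<'E'
from h import *
from scipy.optimize import least_squares
def sil(d,h):
    P=np.vstack([circ(h,.035,.022,360),circ(h,.035,.029,360),circ(h,.029,.036,360)])
    return cv2.convexHull(proj(d,P).astype(np.float32))
def fit(f,pts):
    d=load(f)
    fun=lambda h:[cv2.pointPolygonTest(sil(d,h),(float(a),float(b)),True) for a,b in pts]
    r=least_squares(fun,[.581,.046],diff_step=1e-3); return r.x, np.round(fun(r.x),2)
g=lambda L,x0,y0,k:[((a+.5)/k-.5+x0,(b+.5)/k-.5+y0) for a,b in L]
up=[(240,200),(300,145),(370,110),(450,97)];lo=[(705,455),(690,490),(650,550),(600,595),(520,625),(440,630)]
for n,L in(('both',up+lo),('up',up),('lo',lo)): print(n,fit('w6',g(L,270,150,6)))
R7=[(625,340),(622,310),(620,365),(612,395)]
print(fit('w7',g(R7,200,120,2.8)))
# top0 refit
L=[(210,402),(312,402),(261,352),(261,452)]
print('top',fit('top0',g(L,180,90,4)))
crop('w7',290,190,170,90,4.6,'c7')
crop('top0',220,165,50,55,12,'c8')
E
```

```text
both (array([0.57905279, 0.04853004]), array([ 0.71,  0.34,  0.01,  0.05,  0.93,  0.58, -0.25, -0.89,  0.05,
        1.19]))
up (array([0.5788271 , 0.04917182]), array([ 0.1 , -0.06, -0.16,  0.13]))
lo (array([0.5789304, 0.0483708]), array([ 0.71,  0.35, -0.49, -1.12, -0.16,  1.01]))
(array([0.57706553, 0.04744635]), array([-0.32,  0.08,  0.36, -0.12]))
top (array([0.580532  , 0.04668536]), array([-0.13, -0.13, -0.06, -0.06]))
```

View pics/c7.png

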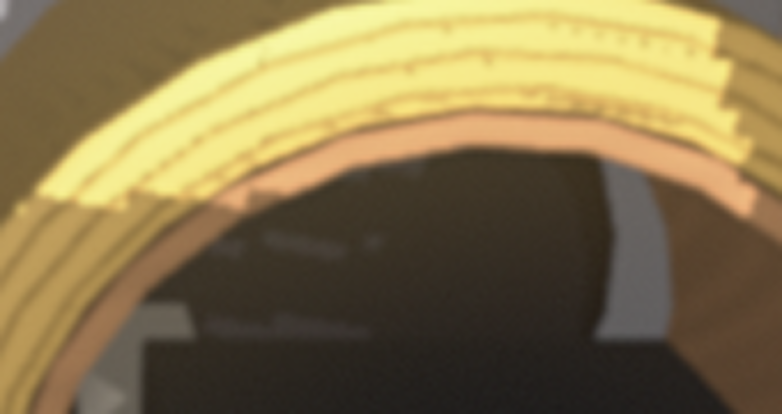

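View pics/c8.png

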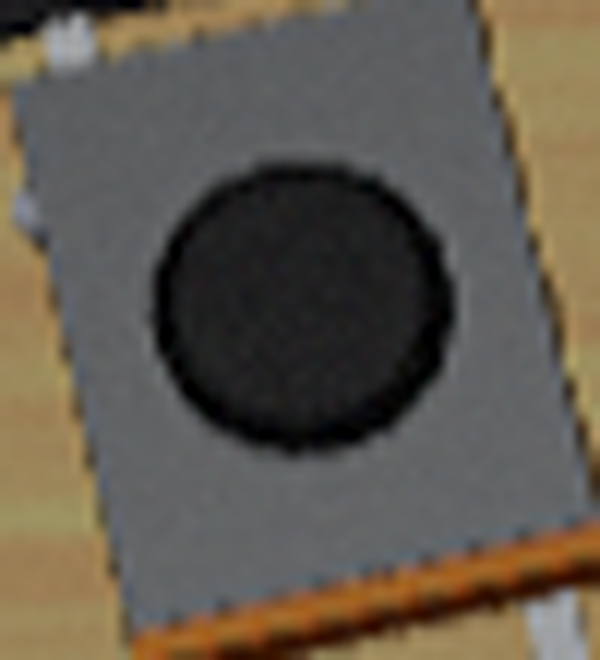

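In the wrist view, the hub fits at about (0.579,0.048) and the roll sits at (0.581,0.048). I'll shift 1.5 mm towards the robot and lower slowly, watching the forces.

Call:
move_arm(
  commands=[
    [0.5,0.15,0,0,0,0,0],
    [0.5,0.15,0,0.2,0,0,0],
    [0.5,0.15,0,0.4,0,0,0],
    [0.5,0.15,0,0.6,0,0,0],
    [0.5,0.15,0,0.8,0,0,0],
    [0.5,0.15,0,1,0,0,0],
    [0.5,0.15,0,1.2,0,0,0],
    [0.5,0.15,0,1.2,0,0,0],
  ],
)

```text
clock: 9.95
tool_pos: [0.5875, 0.0029, 0.0457]
orientation: [-180.0, -0.0, -167.8]
force: [0.4, -1.0, -1.6]
opening: 0.0137
```

```bash
python3 - <<'E'
from h import *
snap('wrist','w8')
p,R,o=pose();print(p,(R.apply([-.0015,.0455,0])+p)[:2],o['orientation'],o['force'],o['moment'])
crop('w8',200,120,280,210,2.8,'c9')
E
```

```text
[0.58755759 0.00294678 0.04578894] [0.57941554 0.04773748] [-1.79998200e+02 -9.79826661e-03 -1.67809089e+02] [-0.44594131  0.87292973 -1.92868298] [-0.06238274 -0.18904979 -0.03260482]
```

View pics/c9.png

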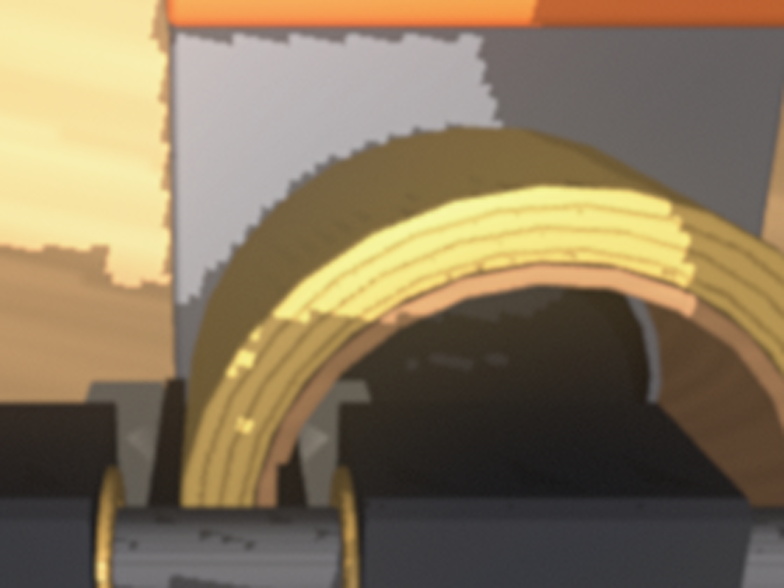

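There is no contact force. The hub's right edge shows just inside the bore at (645,350) in the crop, so it is fitting. Continuing down to the seat.

Call:
move_arm(
  commands=[
    [0.5,0,0,0.1,0,0,0],
    [0.5,0,0,0.2,0,0,0],
    [0.5,0,0,0.3,0,0,0],
    [0.5,0,0,0.4,0,0,0],
    [0.5,0,0,0.5,0,0,0],
    [0.5,0,0,0.55,0,0,0],
    [0.5,0,0,0.55,0,0,0],
    [0.5,0,0,0.55,0,0,0],
  ],
)

```text
clock: 11.0
tool_pos: [0.5876, 0.003, 0.0404]
orientation: [180.0, 0.0, -167.8]
force: [0.1, 0.7, -1.3]
opening: 0.014
```

```bash
python3 - <<'E'
from h import *
snap('scene','s8');snap('top','t8');snap('wrist','w9')
p,R,o=pose();print(p,o['orientation'],o['force'],o['moment'])
crop('w9',200,120,280,210,2.8,'c10');crop('s8',260,150,160,140,5,'c11')
E
```

```text
[0.58759694 0.00297801 0.040403  ] [ 1.79999620e+02  2.95026131e-03 -1.67807704e+02] [-0.31046954 -0.05946077 -0.89701545] [-0.03517055 -0.1343623   0.03202206]
```

View pics/c10.png

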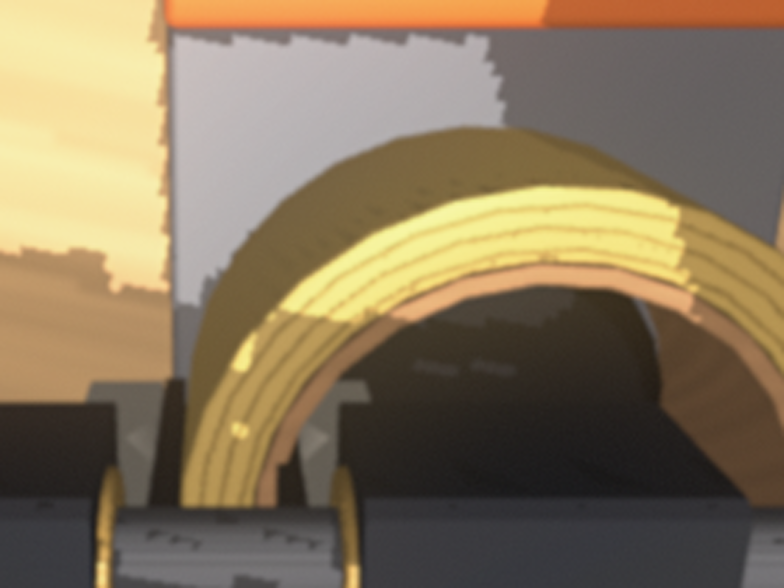

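View pics/c11.png

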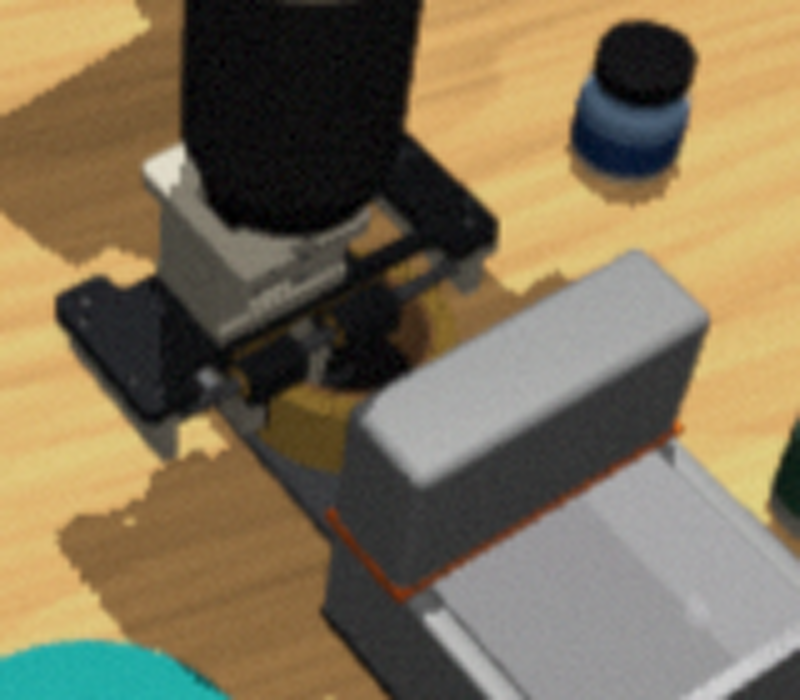

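Call:
move_arm(
  commands=[
    [0.5,0,0,0.05,0,0,0],
    [0.5,0,0,0.1,0,0,0],
    [0.5,0,0,0.12,0,0,0],
    [0.5,0,0,0.15,0,0,0],
    [0.5,0,0,0.15,0,0,0],
    [0.5,0,0,0.15,0,0,0],
    [0.5,0,0,0.15,0,0,0],
    [0.5,0,0,0.15,0,0,0],
  ],
)

```text
clock: 12.15
tool_pos: [0.5883, 0.0031, 0.0401]
orientation: [-180.0, 0.1, -167.8]
force: [-1.8, 0.1, 8.0]
opening: 0.0137
```

Down-force contact at TCP z 0.040, the height expected for the seat. Easing the preload and opening.

Call:
move_arm(
  commands=[
    [0.5,0,0,-0.1,0,0,0],
    [1.3,0,0,-0.1,0,0,0],
    [1.6,0,0,-0.1,0,0,0],
    [1.9,0,0,-0.1,0,0,0],
    [2.2,0,0,-0.1,0,0,0],
    [2.5,0,0,-0.1,0,0,0],
    [2.5,0,0,-0.1,0,0,0],
    [2.5,0,0,-0.1,0,0,0],
  ],
)

```text
clock: 13.15
tool_pos: [0.5876, 0.003, 0.0399]
orientation: [180.0, -0.0, -167.8]
force: [0.3, -0.1, 0.2]
opening: 0.0251
```

```bash
python3 - <<'E'
from h import *
snap('wrist','w10')
p,R,o=pose();print(p,o['orientation'],o['force'],o['moment'],o['opening'])
crop('w10',200,120,280,210,2.8,'c12')
E
```

```text
[0.58759243 0.00299192 0.03987601] [ 1.79999854e+02  1.53705245e-05 -1.67806252e+02] [-0.03254896 -0.07991675 -0.33546197] [ 0.04523064 -0.10883393 -0.0303731 ] 0.025160786084837225
```

View pics/c12.png

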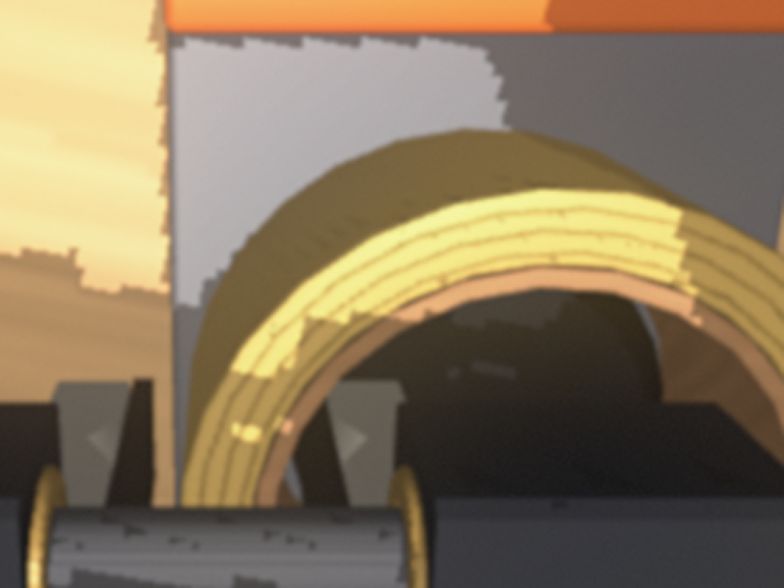

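Released, with both fingers clear of the wall. Raising.

Call:
move_arm(
  commands=[
    [2.5,0,0,-0.5,0,0,0],
    [2.5,0,0,-1.5,0,0,0],
    [2.5,0,0,-3,0,0,0],
    [2.5,0,0,-5,0,0,0],
    [2.5,0,0,-8,0,0,0],
    [2.5,0,0,-11,0,0,0],
    [2.5,0,0,-13.5,0,0,0],
    [2.5,0,0,-14,0,0,0],
  ],
)

```text
clock: 14.2
tool_pos: [0.5887, 0.0032, 0.183]
orientation: [180.0, 0.3, -167.8]
force: [0.4, 0.6, -0.8]
opening: 0.0251
```

```bash
python3 - <<'E'
from h import *
p,R,o=pose();print(p,o['orientation'])
# disp frame
ex=np.array([.9781,.2079,0]);ey=np.array([-.2079,.9781,0]);t=np.radians(35)
z=np.sin(t)*ex-np.cos(t)*np.array([0,0,1]);y=ey;x=np.cross(y,z)
Rt=Ro.from_matrix(np.c_[x,y,z]);print(Rt.as_euler('xyz',degrees=True))
print(to((p,o['orientation']),([.4455,.018,.14],Rt.as_euler('xyz',degrees=True))))
E
```

```text
[0.58871677 0.0031859  0.18300729] [ 179.99077728    0.26729952 -167.79559027]
[ 180.           34.99868113 -168.00008816]
(array([13.7 ,  4.47,  4.24]), array([ 0.001, -0.606,  0.003]))
```

Call:
move_arm(
  commands=[
    [2.5,2,0.6,0,0,-0.1,0],
    [1,5,1.6,0,0,-0.2,0],
    [0,8,2.6,0,0,-0.3,0],
    [0,10.5,3.4,0.5,0,-0.42,0],
    [0,12.5,4,2,0,-0.52,0],
    [0,13.7,4.4,3.5,0,-0.61,0],
    [0,13.7,4.4,4.2,0,-0.61,0],
    [0,13.7,4.4,4.2,0,-0.61,0],
  ],
)

```text
clock: 15.2
tool_pos: [0.4677, -0.0168, 0.1589]
orientation: [175.8, 32.7, -167.8]
force: [-0.6, -0.2, 0.3]
opening: 0.0005
```

```bash
python3 - <<'E'
from h import *
snap('top','t10');snap('scene','s10');snap('wrist','w11')
p,R,o=pose();print(p,o['orientation'],o['joint_pos'].round(1),o['opening'])
crop('t10',180,90,110,150,4,'c13');crop('s10',260,150,160,140,5,'c14')
E
```

```text
[ 0.46811153 -0.01604045  0.15940383] [ 175.81863802   32.7514358  -167.67792469] [  23.5  -12.4  -58.2    9.8  -11.4 -109. ] 0.0003446952291707256
```

View pics/c13.png

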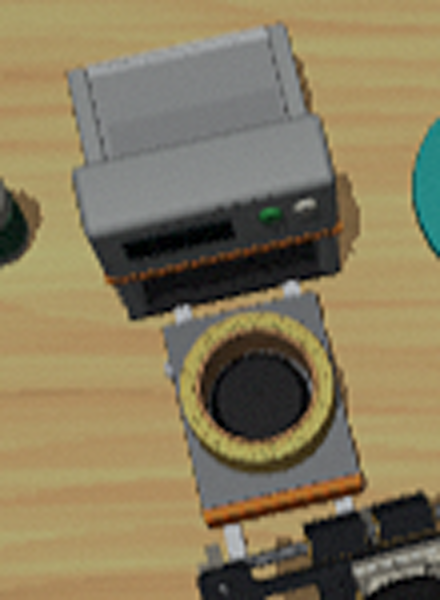

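View pics/c14.png

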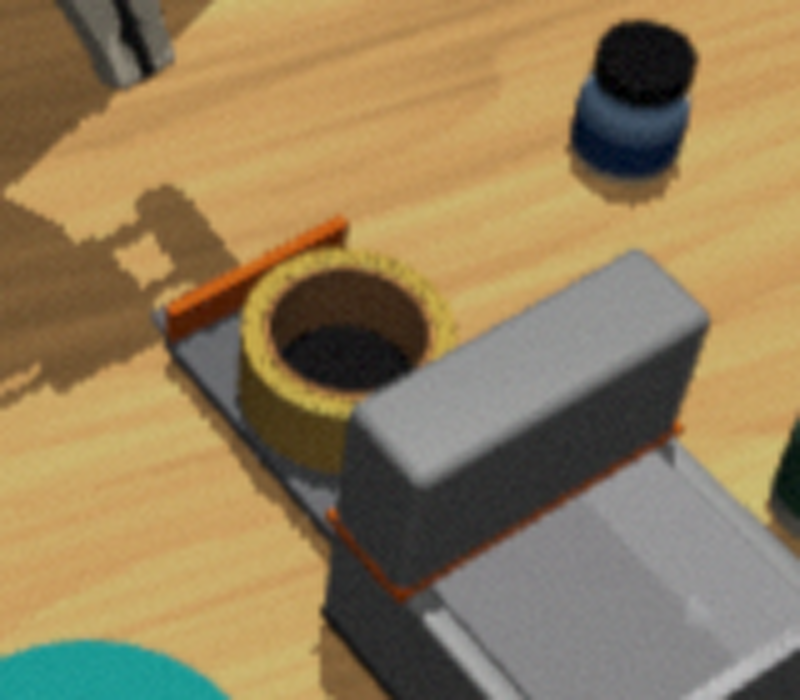

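View pics/w11.png

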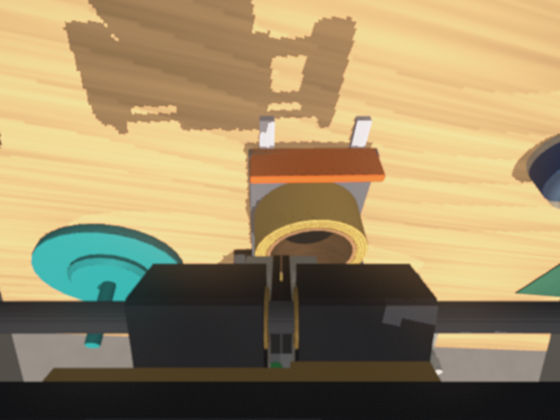

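The roll is seated flat on the hub, concentric and level with the deck, in both views. The arm reached a joint-3 limit at this tilt so close in. I'll use about 20° tilt for the first part of the push and increase it further out.

```bash
cat >> h.py <<'E'
ex=np.array([.9781,.2079,0]);ey=np.array([-.2079,.9781,0])
PL=np.array([.5042,.0305,0.])
def tilt(deg):
    t=np.radians(deg); z=np.sin(t)*ex-np.cos(t)*np.array([0,0,1]);y=ey
    return Ro.from_matrix(np.c_[np.cross(y,z),y,z]).as_euler('xyz',degrees=True)
E
python3 - <<'E'
from h import *
p,R,o=pose();print(p,o['orientation'],o['joint_pos'].round(2))
print(to((p,o['orientation']),(PL-.045*ex+[0,0,.12],tilt(20))))
print(to((p,o['orientation']),(PL-.045*ex+[0,0,.06],tilt(20))))
E
```

```text
[ 0.46811153 -0.01604045  0.15940383] [ 175.81863802   32.7514358  -167.67792469] [  23.54  -12.38  -58.22    9.76  -11.39 -108.99]
(array([2.12, 3.55, 3.59]), array([0.075, 0.222, 0.013]))
(array([5.36, 3.18, 8.63]), array([0.075, 0.222, 0.013]))
```

Call:
move_arm(
  commands=[
    [0,0.5,1,0.9,0.03,0.08,0.004],
    [0,1.1,2,1.8,0.05,0.15,0.008],
    [0,2.1,3.5,3.6,0.075,0.222,0.013],
    [0,2.1,3.5,3.6,0.075,0.222,0.013],
    [0,2.1,3.5,3.6,0.075,0.222,0.013],
    [0,2.1,3.5,3.6,0.075,0.222,0.013],
    [0,2.1,3.5,3.6,0.075,0.222,0.013],
    [0,2.1,3.5,3.6,0.075,0.222,0.013],
  ],
)

```text
clock: 16.35
tool_pos: [0.4605, 0.0203, 0.1201]
orientation: [180.0, 20.1, -168.0]
force: [0.9, 1.2, 0.3]
opening: 0.0005
```

```bash
python3 - <<'E'
from h import *
p,R,o=pose();print(p,o['orientation'],o['joint_pos'].round(2), o['qvel'].round(1),(p-PL)@ex,(p-PL)@ey)
print(to((p,o['orientation']),(PL-.045*ex+[0,0,.07],tilt(20))))
E
```

```text
[0.46047706 0.02029088 0.12013398] [ 179.95892771   20.07206653 -168.04986034] [  31.76   -5.63  -56.83   18.96  -20.85 -126.48] [ 0.   0.3  0.  -0.   0.1 -0. ] -0.044887885672419185 -0.000895536114386225
(array([1.73, 0.09, 4.71]), array([ 0.   ,  0.001, -0.001]))
```

Call:
move_arm(
  commands=[
    [0,0.6,0.1,1.5,0,0,0],
    [0,1.2,0.1,3.2,0,0,0],
    [0,1.7,0.1,4.7,0,0,0],
    [0,2.3,0.1,6.3,0,0,0],
    [0,2.9,0.1,7.9,0,0,0],
    [0,3.1,0.1,8.5,0,0,0],
    [0,3.1,0.1,8.5,0,0,0],
    [0,3.1,0.1,8.5,0,0,0],
  ],
)

```text
clock: 17.35
tool_pos: [0.473, 0.0117, 0.0444]
orientation: [177.6, 18.3, -168.0]
force: [0.2, -0.4, -0.6]
opening: 0.0007
```

```bash
python3 - <<'E'
from h import *
snap('scene','s12');snap('wrist','w12')
crop('s12',240,150,180,140,4.4,'c15')
p,R,o=pose();print(p,o['orientation'],o['joint_pos'].round(2), o['qvel'].round(1),(p-PL)@ex,(p-PL)@ey)
a=R.inv().apply(ex);print(a, R.inv().apply(ey))
E
```

```text
[0.47306244 0.01185156 0.04457315] [ 177.61710884   18.33692536 -167.96409585] [  26.26    5.82  -58.21   15.62   -7.89 -118.98] [ 0.  -0.  -0.1  0.   0.2  0.1] -0.034332654985280577 -0.011766542242086106
[-0.94917623 -0.01370737  0.31429065] [-5.96257714e-04  9.99077927e-01  4.17727120e-02]
```

View pics/c15.png

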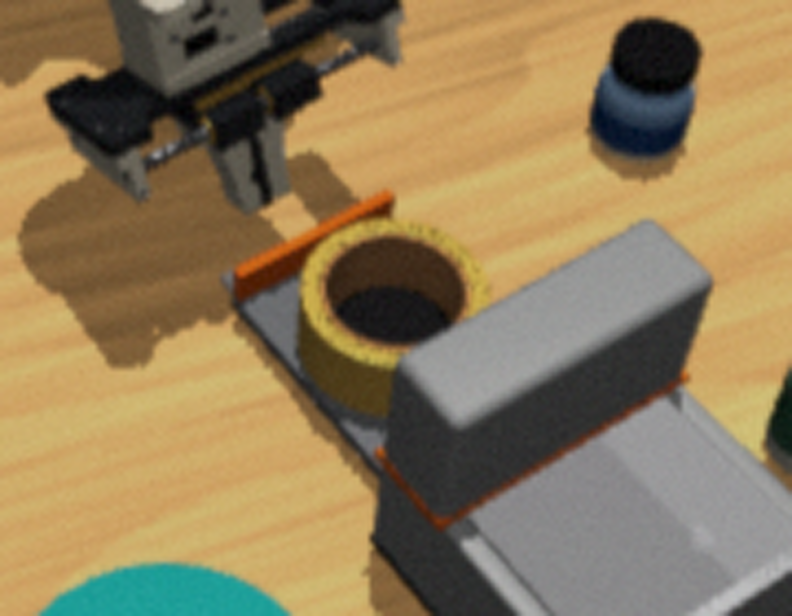

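View pics/w12.png

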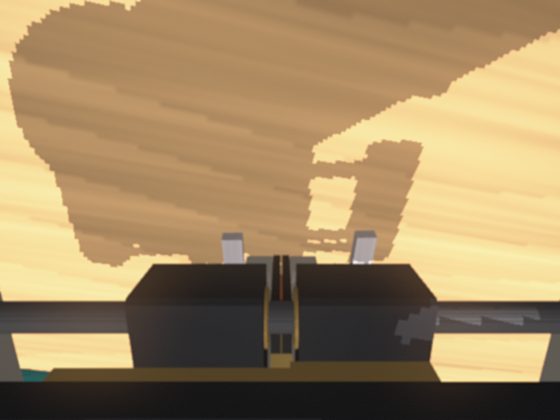

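```bash
python3 - <<'E'
from h import *
p,R,o=pose()
print(to((p,o['orientation']),(PL-.03*ex+[0,0,.03],tilt(8))))
E
```

```text
(array([0.05, 1.11, 1.57]), array([0.042, 0.18 , 0.004]))
```

Call:
move_arm(
  commands=[
    [0,0,0.5,0,0.02,0.1,0.004],
    [0,0,1.1,0,0.042,0.18,0.004],
    [0,0,1.1,0.5,0.042,0.18,0.004],
    [0,0,1.1,1,0.042,0.18,0.004],
    [0,0,1.1,1.5,0.042,0.18,0.004],
    [0,0,1.1,1.5,0.042,0.18,0.004],
    [0,0,1.1,1.5,0.042,0.18,0.004],
    [0,0,1.1,1.5,0.042,0.18,0.004],
  ],
)

```text
clock: 18.45
tool_pos: [0.4749, 0.0239, 0.0304]
orientation: [-180.0, 8.0, -168.0]
force: [0.6, 0.3, -0.3]
opening: 0.0005
```

```bash
python3 - <<'E'
from h import *
p,R,o=pose();print(p,o['orientation'],o['joint_pos'].round(2), o['qvel'].round(1),(p-PL)@ex,(p-PL)@ey,o['force'])
for d in(.04,.08,.11): print(to((p,o['orientation']),(PL+d*ex+[0,0,.03],tilt(8))))
print(to((p,o['orientation']),(PL+.08*ex+[0,0,.03],tilt(25))))
E
```

```text
[0.47490298 0.02385602 0.03035716] [-179.96953876    7.97966531 -168.0040026 ] [  28.55   11.3   -46.86    5.59  -24.29 -111.5 ] [-0.   0.   0.1 -0.   0.  -0. ] -0.03003670201066668 -0.00040762812067561636 [ 0.63016695  0.33872894 -0.28243627]
(array([-6.93,  0.04,  1.01]), array([-0.001, -0.   , -0.   ]))
(array([-10.89,   0.04,   1.56]), array([-0.001, -0.   , -0.   ]))
(array([-13.86,   0.04,   1.98]), array([-0.001, -0.   , -0.   ]))
(array([-10.89,   0.04,   1.56]), array([-0.001, -0.297,  0.   ]))
```

Call:
move_arm(
  commands=[
    [0,-0.7,0,0.1,0,0,0],
    [0,-1.5,0,0.2,0,0,0],
    [0,-2.1,0,0.3,0,0,0],
    [0,-2.9,0,0.4,0,0,0],
    [0,-3.9,0,0.55,0,0,0],
    [0,-5,0,0.7,0,0,0],
    [0,-6,0,0.85,0,0,0],
    [0,-6.9,0,1,0,0,0],
  ],
)

```text
clock: 19.45
tool_pos: [0.5439, 0.0385, 0.0298]
orientation: [-180.0, 8.0, -168.0]
force: [-2.6, 0.8, 1.7]
opening: 0.0005
```

```bash
python3 - <<'E'
from h import *
snap('top','t13');snap('scene','s13')
p,R,o=pose();print(p,o['orientation'],o['joint_pos'].round(2), o['qvel'].round(1),(p-PL)@ex,(p-PL)@ey,o['force'])
crop('t13',180,90,110,150,4,'c16');crop('s13',240,150,180,140,4.4,'c17')
E
```

```text
[0.54486674 0.03896655 0.03005413] [-179.96971424    8.05573179 -167.98182191] [  26.05   16.95  -37.7     4.27  -27.6  -107.69] [ 0.2 -0.8 -1.3 -0.1  0.6 -0.5] 0.04153633603417422 -0.00017348539813616412 [ 0.15707489 -0.13856351  0.29859328]
```

View pics/c17.png

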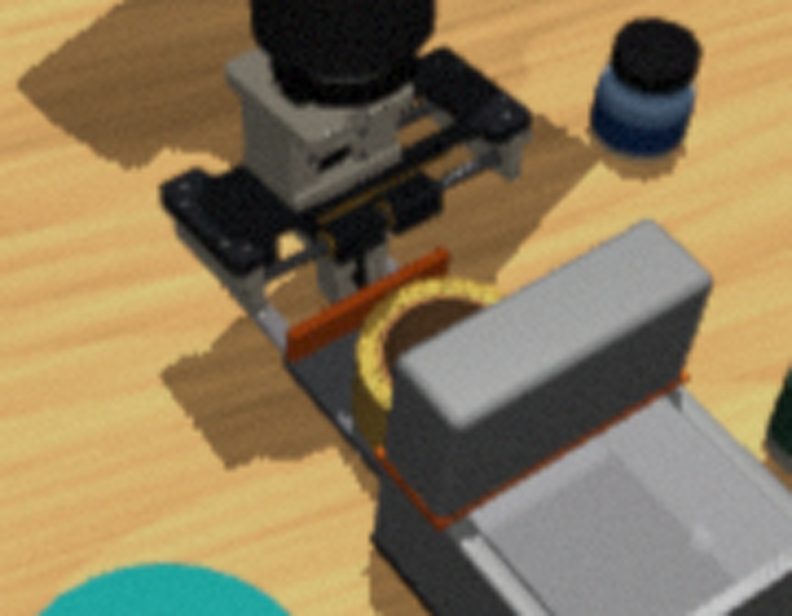

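Pushing a further 4 cm, then re-tilting.

Call:
move_arm(
  commands=[
    [0,-0.4,0,0.05,0,0,0],
    [0,-1.2,0,0.2,0,0,0],
    [0,-2.2,0,0.3,0,0,0],
    [0,-3.2,0,0.45,0,0,0],
    [0,-4,0,0.55,0,0,0],
    [0,-4,0,0.55,0,0,0],
    [0,-3,0,0.4,0,-0.1,0],
    [0,-2,0,0.3,0,-0.2,0],
  ],
)

```text
clock: 20.55
tool_pos: [0.5779, 0.0308, 0.0383]
orientation: [-179.1, 17.4, -168.1]
force: [2.9, -4.1, 1.4]
opening: 0.0005
```

```bash
python3 - <<'E'
from h import *
p,R,o=pose();print(p,o['orientation'],o['joint_pos'].round(2),(p-PL)@ex,(p-PL)@ey,o['force'])
print(to((p,o['orientation']),(PL+.062*ex+[0,0,.028],tilt(35))))
E
```

```text
[0.57793229 0.03084633 0.03830505] [-179.0667999    17.43634512 -168.11042415] [  23.27   14.99  -49.39   26.52   -9.68 -127.08] 0.07218954981950307 -0.014990200753278261 [ 2.9177807  -4.12613911  1.35945911]
(array([1.28, 1.51, 0.65]), array([-0.017, -0.307,  0.001]))
```

```bash
python3 - <<'E'
from h import *
snap('scene','s14');crop('s14',240,150,180,140,4.4,'c18')
p,R,o=pose();print(p,o['orientation'],o['joint_pos'].round(2),o['qvel'].round(1),(p-PL)@ex,(p-PL)@ey,o['force'])
print(to((p,o['orientation']),(PL+.062*ex+[0,0,.032],tilt(22))))
E
```

```text
[0.57566014 0.03026337 0.03804157] [-178.90782442   17.39151105 -167.820479  ] [  23.12   14.81  -50.04   27.8    -9.31 -127.95] [  1.    1.5   8.5 -24.2 -12.1  21.7] 0.06984596559737549 -0.015088007541948306 [-5.86353347 -1.58471131 -0.67673168]
(array([0.93, 1.52, 0.31]), array([-0.018, -0.08 ,  0.004]))
```

View pics/c18.png

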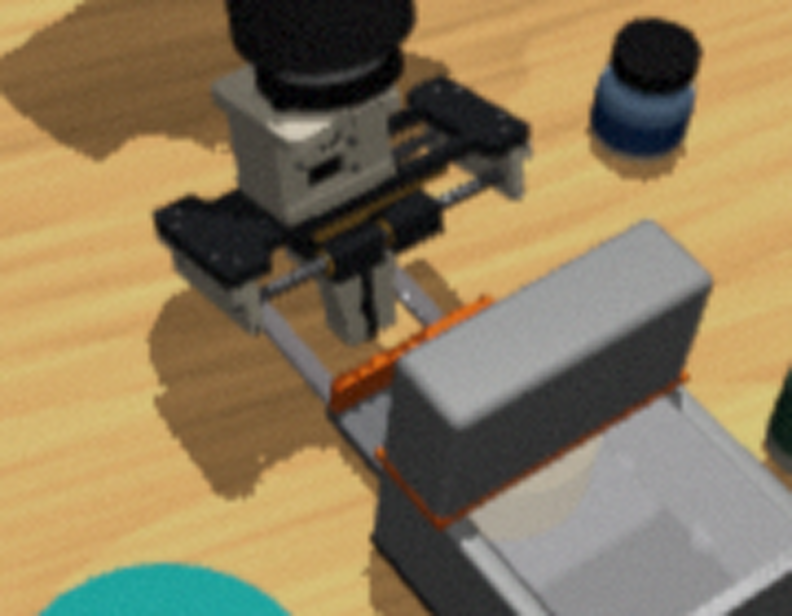

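Call:
move_arm(
  commands=[
    [0,0.5,0.5,0,-0.01,0,0],
    [0,0.9,1.5,0.3,-0.018,-0.03,0],
    [0,0.9,1.5,0.3,-0.018,-0.06,0],
    [0,0.9,1.5,0.3,-0.018,-0.08,0],
    [0,0.9,1.5,0.3,-0.018,-0.08,0],
    [0,0.9,1.5,0.3,-0.018,-0.08,0],
    [0,0.9,1.5,0.3,-0.018,-0.08,0],
    [0,0.9,1.5,0.3,-0.018,-0.08,0],
  ],
)

```text
clock: 21.6
tool_pos: [0.5484, 0.0594, 0.0344]
orientation: [177.3, 19.0, -168.2]
force: [-0.4, -1.4, 0.5]
opening: 0.0003
```

```bash
python3 - <<'E'
from h import *
p,R,o=pose();print(p,o['orientation'],o['joint_pos'].round(2),o['qvel'].round(1),(p-PL)@ex,(p-PL)@ey,o['force'])
for t,d in((22,.10),(25,.12),(27,.12),(27,.153)):
  print(t,d,to((p,o['orientation']),(PL+d*ex+[0,0,.030],tilt(t))))
E
```

```text
[0.54841254 0.059412   0.03439803] [ 177.25890758   19.00948216 -168.19146892] [  26.57   13.23  -52.38   21.64   -5.7  -125.49] [ 0.1 -0.1 -0.  -0.1 -0.1  0.1] 0.04925508631113471 0.019087037670937886 [-0.38546643 -1.37265685  0.45817847]
22 0.1 (array([-4.66, -1.99,  1.98]), array([ 0.047, -0.052, -0.004]))
25 0.12 (array([-6.55, -2.01,  2.63]), array([ 0.047, -0.104, -0.006]))
27 0.12 (array([-6.55, -2.01,  2.63]), array([ 0.046, -0.139, -0.006]))
27 0.153 (array([-9.67, -2.05,  3.7 ]), array([ 0.046, -0.139, -0.006]))
```

```bash
cat > kin.py <<'E'
from h import *
from scipy.optimize import least_squares
D=[([83.427,20.581,.649,-.014,-70.135],[.2645,.6207,.2259],[180,0,-23.085]),
([23.54,-12.38,-58.22,9.76,-11.39],[.46811,-.01604,.1594],[175.8186,32.7514,-167.678]),
([31.76,-5.63,-56.83,18.96,-20.85],[.46048,.02029,.12013],[179.959,20.072,-168.05]),
([26.26,5.82,-58.21,15.62,-7.89],[.47306,.01185,.04457],[177.617,18.337,-167.964]),
([28.55,11.3,-46.86,5.59,-24.29],[.4749,.02386,.03036],[-179.97,7.98,-168.004]),
([26.05,16.95,-37.7,4.27,-27.6],[.54487,.03897,.03005],[-179.97,8.056,-167.982]),
([26.57,13.23,-52.38,21.64,-5.7],[.54841,.05941,.0344],[177.26,19.01,-168.19])]
A=[];B=[]
for q,p,e in D:
    q=np.radians(q);Rz=Ro.from_euler('z',-q[0]);pp=Rz.apply(p);zz=Rz.apply(Ro.from_euler('xyz',e,degrees=True).apply([0,0,1]))
    f=q[1]-q[2]
    # unknown a1,d1,b,L2,L3,a3,Lt
    A+=[[1,0,0,np.sin(q[1]),np.cos(f),np.sin(f),zz[0]],[0,0,1,0,0,0,zz[1]],[0,1,0,np.cos(q[1]),-np.sin(f),np.cos(f),zz[2]]];B+=list(pp)
S,res,rk,sv=np.linalg.lstsq(np.array(A),np.array(B),rcond=None)
if __name__=='__main__':print(S.round(4),rk,sv.round(3),(np.array(A)@S-B).round(4).reshape(-1,3))
a1,d1,b,L2,L3,a3,Lt=S
def ik(p,e):
    z=Ro.from_euler('xyz',e,degrees=True).apply([0,0,1]);w=np.array(p)-Lt*z
    rho=np.hypot(w[0],w[1]);q1=np.arctan2(w[1],w[0])-np.arcsin(b/rho);r=np.sqrt(rho**2-b**2)
    F=lambda x:[a1+L2*np.sin(x[0])+L3*np.cos(x[0]-x[1])+a3*np.sin(x[0]-x[1])-r,d1+L2*np.cos(x[0])-L3*np.sin(x[0]-x[1])+a3*np.cos(x[0]-x[1])-w[2]]
    s=least_squares(F,np.radians([15,-45]));f=s.x[0]-s.x[1]
    zl=Ro.from_euler('z',-q1).apply(z);fd=np.array([np.cos(f),0,-np.sin(f)])
    return np.degrees([q1,s.x[0],s.x[1],f,np.arccos(zl@fd)]).round(1),np.degrees(np.arctan2(-zl[2],zl[0])).round(1),s.cost
E
python3 kin.py; python3 - <<'E'
from kin import *
for q,p,e in D[2:7:2]: print(q,ik(p,e))
for t in(20,25,28,32):
  for d in(.05,.08,.12,.155): print(t,d,*ik(PL+d*ex+[0,0,.03],tilt(t)))
E
```

```text
[ 0.0284  0.2147 -0.1838  0.6237  0.4133  0.0153  0.4474] 7 [5.18  3.778 2.647 0.731 0.486 0.3   0.171] [[-0.0055  0.0079 -0.0014]
 [ 0.014   0.0029  0.0033]
 [-0.0195 -0.0104 -0.0176]
 [-0.0022 -0.0017  0.0013]
 [ 0.0125  0.0043  0.0097]
 [ 0.0159  0.005   0.0099]
 [-0.0151 -0.008  -0.0053]]
[31.76, -5.63, -56.83, 18.96, -20.85] (array([ 34.1,  -6.3, -53.8,  47.4,  24.9]), np.float64(71.3), np.float64(6.236790628565481e-21))
[28.55, 11.3, -46.86, 5.59, -24.29] (array([ 27.9,  11.6, -48.8,  60.5,  22. ]), np.float64(82.3), np.float64(1.2119717065976361e-23))
[26.57, 13.23, -52.38, 21.64, -5.7] (array([ 27.8,  13.3, -50.7,  64. ,   7.4]), np.float64(71.0), np.float64(6.168375836861865e-25))
20 0.05 [ 28.4  13.6 -52.1  65.7   7.5] 70.8 2.3043060403476633e-22
20 0.08 [ 27.1  15.7 -48.3  64.    8.4] 70.6 7.498812787639236e-25
20 0.12 [ 25.8  18.4 -43.2  61.5  10.1] 70.5 6.985486082210435e-24
20 0.155 [ 24.7  20.7 -38.7  59.3  11.9] 70.5 5.551718561104271e-20
25 0.05 [ 30.2  13.2 -57.9  71.2   9.1] 66.1 7.661674717386986e-18
25 0.08 [ 28.7  15.2 -54.1  69.2   7.7] 65.9 3.6991570044209496e-19
25 0.12 [ 27.   17.7 -48.9  66.6   6.3] 65.8 2.0103279421572743e-21
25 0.155 [ 25.8  19.9 -44.3  64.2   6. ] 65.6 3.374562023078225e-22
28 0.05 [ 31.5  13.6 -61.6  75.2  14.9] 63.4 3.163147340661596e-30
28 0.08 [ 29.7  15.4 -57.6  73.   12.8] 63.1 6.459714578361576e-17
28 0.12 [ 27.8  17.8 -52.4  70.1  10.3] 62.9 1.95143775185847e-18
28 0.155 [ 26.5  19.8 -47.8  67.6   8.3] 62.8 4.312262066744429e-21
32 0.05 [ 33.4  15.1 -66.9  82.1  24.8] 59.8 4.660523976055651e-26
32 0.08 [ 31.3  16.5 -62.6  79.2  22. ] 59.5 1.3455532667620756e-27
32 0.12 [ 29.   18.5 -57.1  75.6  18.7] 59.1 5.623715437610729e-30
32 0.155 [ 27.5  20.3 -52.4  72.7  16. ] 58.9 6.550433809886727e-17
```

```bash
python3 - <<'E'
from h import *
p,R,o=pose()
for t,d in((20,.06),(20,.078),(22,.1)):
  print(t,d,to((p,o['orientation']),(PL+d*ex+[0,0,.032],tilt(t))))
E
```

```text
20 0.06 (array([-0.94, -1.93,  0.49]), array([ 0.047, -0.017, -0.004]))
20 0.078 (array([-2.65, -1.95,  1.07]), array([ 0.047, -0.017, -0.004]))
22 0.1 (array([-4.72, -1.98,  1.79]), array([ 0.047, -0.052, -0.004]))
```

Call:
move_arm(
  commands=[
    [0,-0.3,-0.6,0.2,0.015,0,0],
    [0,-0.6,-1.3,0.3,0.03,0,0],
    [0,-0.9,-1.9,0.5,0.047,-0.017,-0.004],
    [0,-1.5,-1.9,0.7,0.047,-0.017,-0.004],
    [0,-2.1,-1.9,0.9,0.047,-0.017,-0.004],
    [0,-2.6,-1.9,1.05,0.047,-0.017,-0.004],
    [0,-2.6,-1.9,1.05,0.047,-0.017,-0.004],
    [0,-2.6,-1.9,1.05,0.047,-0.017,-0.004],
  ],
)

```text
clock: 22.6
tool_pos: [0.582, 0.0455, 0.0387]
orientation: [179.4, 19.2, -167.9]
force: [0.1, 0.6, -0.2]
opening: 0.0007
```

```bash
python3 - <<'E'
from h import *
p,R,o=pose();print(p,o['orientation'],o['joint_pos'].round(2),o['qvel'].round(1),(p-PL)@ex,(p-PL)@ey,o['force'])
for t,d in((20,.11),(22,.12),(25,.13)):
  print(t,d,to((p,o['orientation']),(PL+d*ex+[0,0,.032],tilt(t))))
E
```

```text
[0.58197553 0.04554181 0.03866875] [ 179.38286168   19.21591857 -167.94203118] [  21.25   14.68  -53.07   37.25   -3.98 -135.88] [ 0.  -0.3 -0.1  0.1  0.  -0.1] 0.07919944325719548 -0.0014571368383141075 [ 0.05334293  0.56200039 -0.16816391]
20 0.11 (array([-2.69,  0.12,  1.64]), array([ 0.011, -0.014,  0.001]))
22 0.12 (array([-3.63,  0.12,  1.97]), array([ 0.011, -0.049,  0.001]))
25 0.13 (array([-4.58,  0.12,  2.3 ]), array([ 0.011, -0.101,  0.   ]))
```

```bash
cat > kin.py <<'E'
from h import *
from scipy.optimize import least_squares
from itertools import product
D=[([83.427,20.581,.649,-.014,-70.135,-16.508],[.2645,.6207,.2259],[180,0,-23.085]),
([23.54,-12.38,-58.22,9.76,-11.39,-108.99],[.46811,-.01604,.1594],[175.8186,32.7514,-167.678]),
([31.76,-5.63,-56.83,18.96,-20.85,-126.48],[.46048,.02029,.12013],[179.959,20.072,-168.05]),
([26.26,5.82,-58.21,15.62,-7.89,-118.98],[.47306,.01185,.04457],[177.617,18.337,-167.964]),
([28.55,11.3,-46.86,5.59,-24.29,-111.5],[.4749,.02386,.03036],[-179.97,7.98,-168.004]),
([26.05,16.95,-37.7,4.27,-27.6,-107.69],[.54487,.03897,.03005],[-179.97,8.056,-167.982]),
([26.57,13.23,-52.38,21.64,-5.7,-125.49],[.54841,.05941,.0344],[177.26,19.01,-168.19]),
([21.25,14.68,-53.07,37.25,-3.98,-135.88],[.58198,.04554,.03867],[179.383,19.216,-167.942])]
def chain(q,s4,s6,k6):
    q=np.radians(q)
    R1=Ro.from_euler('z',q[0]);f=q[1]-q[2]
    R3=R1*Ro.from_euler('y',f)        # x axis = forearm dir
    R4=R3*Ro.from_euler('x',s4*q[3])
    R5=R4*Ro.from_euler('y',-q[4])    # x axis = tool dir
    R6=R5*Ro.from_euler('x',s6*q[5]+k6)
    return R1,R3,R4,R5,R6,f,q
M=np.array([[0,0,1],[0,1,0],[-1,0,0]]).T  # tool z = link x
if __name__=='__main__':
  best=None
  for s4,s6 in product((1,-1),(1,-1)):
    E=[]
    for q,p,e in D:
        R=chain(q,s4,s6,0)[3]; z=Ro.from_euler('xyz',e,degrees=True).apply([0,0,1]); E.append(np.degrees(np.arccos(min(1,R.apply([1,0,0])@z))))
    print(s4,s6,np.round(E,2))
E
python3 kin.py
```

```text
1 1 [ 0.07  3.84 13.28  4.23  4.59  3.95  4.2   4.81]
1 -1 [ 0.07  3.84 13.28  4.23  4.59  3.95  4.2   4.81]
-1 1 [0.07 0.01 0.01 0.   0.01 0.   0.   0.  ]
-1 -1 [0.07 0.01 0.01 0.   0.01 0.   0.   0.  ]
```

```bash
cat >> kin.py <<'E'
def rows(q):
    R1,R3,R4,R5,R6,f,qr=chain(q,-1,1,0)
    I=np.eye(3)
    cols=[R1.apply([1,0,0]),[0,0,1],R1.apply([0,1,0]),R1.apply([np.sin(qr[1]),0,np.cos(qr[1])]),R3.apply([1,0,0]),R3.apply([0,0,1]),R5.apply([1,0,0]),R5.apply([0,0,1]),R5.apply([0,1,0])]
    return np.array(cols).T
A=np.vstack([rows(q) for q,_,_ in D]);B=np.hstack([p for _,p,_ in D])
S,_,rk,sv=np.linalg.lstsq(A,B,rcond=None)
if __name__=='__main__':
    print(S.round(4),rk,sv.round(3));print((A@S-B).reshape(-1,3).round(4))
    for s6 in(1,-1):
        for q,p,e in D:
            R5=chain(q,-1,s6,0)[3]; Rt=Ro.from_euler('xyz',e,degrees=True)
            v=R5.inv().apply(Rt.apply([1,0,0])); print(s6,round(np.degrees(np.arctan2(v[2],v[1]))-s6*q[5],1),end=' ')
        print()
E
python3 kin.py
```

```text
1 1 [ 0.07  3.84 13.28  4.23  4.59  3.95  4.2   4.81]
1 -1 [ 0.07  3.84 13.28  4.23  4.59  3.95  4.2   4.81]
-1 1 [0.07 0.01 0.01 0.   0.01 0.   0.   0.  ]
-1 -1 [0.07 0.01 0.01 0.   0.01 0.   0.   0.  ]
[-2.000e-04  1.991e-01  0.000e+00  6.018e-01  4.638e-01 -1.000e-04
  3.783e-01  0.000e+00 -1.918e-01] 9 [5.59  4.826 3.98  0.804 0.775 0.401 0.332 0.252 0.167]
[[-0.      0.     -0.    ]
 [ 0.     -0.     -0.    ]
 [-0.      0.      0.    ]
 [-0.     -0.      0.    ]
 [ 0.     -0.     -0.    ]
 [-0.     -0.      0.    ]
 [-0.      0.0001 -0.    ]
 [ 0.     -0.     -0.    ]]
1 -147.0 1 38.0 1 73.0 1 58.0 1 43.0 1 35.4 1 71.0 1 91.7 
-1 -180.0 -1 -180.0 -1 -180.0 -1 -180.0 -1 -180.0 -1 -180.0 -1 -180.0 -1 -180.0
```

```bash
cat >> kin.py <<'E'
lo=np.array([-176.03,-82.01,-58.28,-173.87,-174.79,-173.66]);hi=np.array([176.03,121.73,71.71,95.51,-.11,173.66])
def fk(q):
    R5=chain(q,-1,-1,0)[3]; a=np.radians(-q[5]-180)
    x=R5.apply([0,np.cos(a),np.sin(a)]);z=R5.apply([1,0,0]);y=np.cross(z,x)
    return rows(q)@S,Ro.from_matrix(np.c_[x,y,z])
def ik(p,R,q0):
    def F(q):
        pp,RR=fk(q); return np.r_[(pp-p)*10,(R.inv()*RR).as_rotvec()]
    s=least_squares(F,np.clip(q0,lo+.2,hi-.02),bounds=(lo,hi),x_scale=30.); return s.x,np.linalg.norm(s.fun)
def tool(t,yaw=0,spin=0):
    return Ro.from_euler('z',yaw,degrees=True)*Ro.from_euler('xyz',tilt(t),degrees=True)*Ro.from_euler('z',spin,degrees=True)
E
sed -i 's/^if __name__.*/if 0:/' kin.py
python3 - <<'E'
from kin import *
print([np.abs(fk(q)[0]-p).max().round(5) for q,p,e in D])
q0=D[-1][0]
rng=np.random.default_rng(0)
for d in(.08,.12,.155):
  for t in(20,22,25,28,32):
    sols=[]
    for k in range(12):
        s=np.array(q0)+ (0 if k==0 else rng.normal(0,[20,10,10,60,15,60]))
        q,e=ik(PL+d*ex+[0,0,.032],tool(t),s)
        if e<1e-4 and not any(np.abs(q-x).max()<1 for x in sols): sols.append(q)
    print(d,t,[list(x.round(0).astype(int)) for x in sols])
E
```

```text
[np.float64(2e-05), np.float64(1e-05), np.float64(5e-05), np.float64(2e-05), np.float64(2e-05), np.float64(3e-05), np.float64(6e-05), np.float64(4e-05)]
0.08 20 []
0.08 22 []
0.08 25 []
0.08 28 []
0.08 32 []
0.12 20 []
0.12 22 []
0.12 25 []
0.12 28 []
0.12 32 []
0.155 20 [[np.int64(15), np.int64(20), np.int64(-49), np.int64(57), np.int64(-1), np.int64(-150)], [np.int64(23), np.int64(21), np.int64(-42), np.int64(26), np.int64(-8), np.int64(-126)]]
0.155 22 []
0.155 25 []
0.155 28 []
0.155 32 []
```

```bash
python3 - <<'E'
from kin import *
rng=np.random.default_rng(1)
for d,z in((.155,.032),(.11,.032)):
 for t in(28,):
  for yaw in(-40,-30,-20,-10,0,10,20,30,40):
    sols=[]
    for k in range(25):
        s=np.array([rng.uniform(-50,50),15,-45,rng.uniform(-170,90),rng.uniform(-40,-2),rng.uniform(-170,170)])
        q,e=ik(PL+d*ex+[0,0,z],tool(t,yaw),s)
        if e<1e-4 and not any(np.abs(q-x).max()<1 for x in sols): sols.append(q)
    print(d,t,yaw,[[int(v) for v in x.round(0)] for x in sols],flush=True)
E
```

```text
0.155 28 -40 []
0.155 28 -30 []
0.155 28 -20 []
0.155 28 -10 []
0.155 28 0 []
0.155 28 10 []
0.155 28 20 [[17, 21, -26, -25, -17, -53]]
0.155 28 30 [[12, 22, -20, -32, -26, -33]]
0.155 28 40 [[8, 24, -16, -35, -34, -20]]
0.11 28 -40 []
0.11 28 -30 []
0.11 28 -20 []
0.11 28 -10 []
0.11 28 0 []
0.11 28 10 []
0.11 28 20 [[17, 18, -30, -27, -16, -50]]
0.11 28 30 [[11, 19, -25, -34, -25, -31]]
0.11 28 40 [[8, 21, -21, -37, -33, -17]]
```

```bash
cat > srch.py <<'E'
from kin import *
tips=np.array([[sx*.0095,sy*.021,-k] for sx in(1,-1) for sy in(1,-1) for k in(0,.02)])
g=np.array([[x,y,-z] for x in(-.039,.039) for y in np.linspace(-.0965,.0965,9) for z in np.linspace(.066,.25,12)])
def geo(R,ztcp):
    T=R.apply(tips);T=T[T[:,2]+ztcp<.046] ;f=(T@ex).max()
    G=R.apply(g);m=(G[:,2]+ztcp>.08)&(G[:,2]+ztcp<.175)
    low=(R.apply(tips)[:,2]).min()+ztcp
    return f,.010-((G[m]@ex).max()-f),low,G[:,2].min()+ztcp,T[np.argmax(T@ex)]
if __name__=='__main__':
  for t in(22,25,28,32,36):
   for yaw in(5,10,15,20,25,30,40):
    R0=tool(t,yaw); q,e=ik(PL+.15*ex+[0,0,.032],R0,[15,21,-26,-25,-17,-53])
    if e>1e-4: print(t,yaw,'no');continue
    best=max(((geo(tool(t,yaw,s),.032)[1],s) for s in range(-60,61,4)))
    f,c,low,bl,_=geo(tool(t,yaw,best[1]),.032)
    print(t,yaw,'spin',best[1],'clr',round(c,4),'f',round(f,4),'low',round(low,4),round(bl,3),q.round(0))
E
python3 srch.py
```

```text
22 5 spin 4 clr 0.0056 f 0.0093 low 0.0279 0.076 [  23.   20.  -42.   21.   -6. -116.]
22 10 spin 12 clr 0.0054 f 0.0092 low 0.0269 0.071 [ 23.  21. -34.   1. -13. -92.]
22 15 spin 16 clr 0.0062 f 0.0089 low 0.0264 0.069 [ 21.  21. -30.  -8. -17. -77.]
22 20 spin 20 clr 0.0039 f 0.0094 low 0.026 0.067 [ 19.  22. -27. -14. -21. -65.]
22 25 spin 28 clr 0.0031 f 0.0094 low 0.0252 0.063 [ 17.  22. -24. -18. -24. -55.]
22 30 spin 32 clr 0.0034 f 0.009 low 0.0248 0.062 [ 16.  23. -21. -21. -28. -47.]
22 40 spin 44 clr -0.0016 f 0.0097 low 0.024 0.058 [ 13.  24. -17. -25. -34. -32.]
25 5 no
25 10 spin 12 clr 0.0095 f 0.009 low 0.0262 0.067 [ 23.  20. -37.   2.  -7. -93.]
25 15 spin 16 clr 0.0094 f 0.0088 low 0.0257 0.065 [ 20.  21. -31. -12. -14. -73.]
25 20 spin 20 clr 0.0069 f 0.0093 low 0.0252 0.062 [ 18.  21. -27. -19. -19. -60.]
25 25 spin 28 clr 0.0071 f 0.009 low 0.0243 0.058 [ 16.  22. -24. -23. -23. -49.]
25 30 spin 32 clr 0.0061 f 0.009 low 0.0239 0.056 [ 14.  22. -21. -26. -27. -40.]
25 40 spin 44 clr 0.002 f 0.0094 low 0.0229 0.052 [ 11.  24. -17. -30. -34. -26.]
28 5 no
28 10 n
[... 646 characters left out ...]
[ 11.  21. -22. -39. -22. -30.]
32 30 spin 32 clr 0.0123 f 0.0092 low 0.0218 0.043 [  8.  22. -20. -41. -27. -22.]
32 40 spin 44 clr 0.0095 f 0.0089 low 0.0206 0.038 [  5.  24. -16. -43. -35. -11.]
36 5 no
36 10 spin 12 clr 0.0238 f 0.0078 low 0.024 0.051 [ 18.  20. -31. -34.  -4. -53.]
36 15 spin 20 clr 0.0214 f 0.0083 low 0.0225 0.044 [ 13.  20. -26. -44. -12. -35.]
36 20 spin 24 clr 0.0216 f 0.008 low 0.0219 0.041 [  9.  21. -23. -48. -18. -25.]
36 25 spin 28 clr 0.0187 f 0.0086 low 0.0213 0.039 [  6.  21. -21. -50. -23. -17.]
36 30 spin 36 clr 0.0177 f 0.0083 low 0.0202 0.034 [  4.  22. -19. -50. -28. -11.]
36 40 spin 44 clr 0.0125 f 0.0091 low 0.0194 0.03 [  1.  24. -15. -50. -37.  -2.]
```

```bash
python3 - <<'E'
from kin import *
p,R,o=pose();q=o['joint_pos'];print(q.round(1),(p-PL)@ex,(p-PL)@ey)
R0=R;p0=p
W=[(.065,.036,12,0,0),(.06,.036,14,10,12),(.06,.036,18,20,24),(.06,.034,25,20,24),(.06,.032,32,20,24),(.08,.032,32,20,24),(.12,.032,32,20,24),(.152,.032,32,20,24)]
for d,z,t,y,s in W:
    P=PL+d*ex+[0,0,z];Rt=tool(t,y,s);q,e=ik(P,Rt,q)
    print((d,z,t,y,s),q.round(1),round(e,5),'cmd',(100*R0.inv().apply(P-p0)).round(2),(R0.inv()*Rt).as_rotvec().round(3))
E
```

```text
[  21.3   14.7  -53.1   37.3   -4.  -135.9] 0.07919944325719548 -0.0014571368383141075
(0.065, 0.036, 12, 0, 0) [  26.    16.6  -39.2    7.5  -22.7 -110.6] 0.0 cmd [ 1.43  0.15 -0.21] [0.011 0.126 0.002]
(0.06, 0.036, 14, 10, 12) [  24.7   15.9  -38.7    1.8  -21.4 -106.3] 0.0 cmd [ 1.9   0.15 -0.38] [-0.029  0.095  0.043]
(0.06, 0.036, 18, 20, 24) [ 21.7  15.5 -36.3  -9.  -20.7 -95.8] 0.0 cmd [ 1.9   0.15 -0.38] [-0.093  0.043  0.089]
(0.06, 0.034, 25, 20, 24) [ 19.1  14.7 -36.5 -20.9 -15.4 -82.1] 0.0 cmd [ 1.97  0.15 -0.19] [-0.138 -0.071  0.095]
(0.06, 0.032, 32, 20, 24) [ 12.   14.7 -32.9 -41.6 -15.9 -56.3] 0.0 cmd [ 2.03  0.15 -0.  ] [-0.182 -0.185  0.101]
(0.08, 0.032, 32, 20, 24) [ 12.4  16.  -31.2 -40.3 -16.  -58.1] 0.0 cmd [0.14 0.14 0.66] [-0.182 -0.185  0.101]
(0.12, 0.032, 32, 20, 24) [ 13.1  18.7 -27.6 -37.6 -16.3 -61.4] 0.0 cmd [-3.63  0.12  1.97] [-0.182 -0.185  0.101]
(0.152, 0.032, 32, 20, 24) [ 13.6  20.8 -24.7 -35.4 -16.8 -64. ] 0.0 cmd [-6.65  0.11  3.03] [-0.182 -0.185  0.101]
```

A kinematic model fitted to the logged poses is exact to 0.1 mm. It shows a wrist singularity for straight tilts above about 20°. A 32° tilt with the tilt direction turned 20° (spin 24°) is reachable, with about 16 mm of head clearance. I'll back off, then re-tilt along that path.

Call:
move_arm(
  commands=[
    [0,0.7,0.1,-0.1,0.006,0.06,0],
    [0,1.4,0.1,-0.2,0.011,0.126,0],
    [0,1.4,0.1,-0.2,0.011,0.126,0],
    [0,1.9,0.1,-0.4,-0.01,0.11,0.02],
    [0,1.9,0.1,-0.4,-0.029,0.095,0.043],
    [0,1.9,0.1,-0.4,-0.029,0.095,0.043],
    [0,1.9,0.1,-0.4,-0.029,0.095,0.043],
    [0,1.9,0.1,-0.4,-0.029,0.095,0.043],
  ],
)

```text
clock: 23.6
tool_pos: [0.5632, 0.0422, 0.0364]
orientation: [177.1, 13.7, -170.3]
force: [0.9, 0.3, 1.5]
opening: 0.0003
```

```bash
python3 - <<'E'
from kin import *
p,R,o=pose();q=o['joint_pos'];print(q.round(1),p,(p-PL)@ex,(p-PL)@ey,o['force'],o['qvel'].round(1))
R0=R;p0=p
W=[(.06,.036,18,20,24),(.06,.036,25,20,24),(.06,.034,32,20,24)]
for d,z,t,y,s in W:
    P=PL+d*ex+[0,0,z];Rt=tool(t,y,s);q,e=ik(P,Rt,q)
    print((d,z,t,y,s),q.round(1),round(e,5),'cmd',(100*R0.inv().apply(P-p0)).round(2),(R0.inv()*Rt).as_rotvec().round(3))
E
```

```text
[  24.6   15.9  -38.7    1.9  -21.4 -106.2] [0.56319714 0.04219945 0.03639619] 0.06013741859408376 -0.0008222744170964458 [0.85524537 0.34211991 1.49722072] [ 0.1  0.1  0.3 -0.7 -0.3  0.4]
(0.06, 0.036, 18, 20, 24) [ 21.7  15.5 -36.3  -9.  -20.7 -95.8] 0.0 cmd [0.03 0.08 0.04] [-0.068 -0.051  0.042]
(0.06, 0.036, 25, 20, 24) [ 19.1  14.5 -36.5 -20.6 -15.5 -82.4] 0.0 cmd [0.03 0.08 0.04] [-0.115 -0.163  0.045]
(0.06, 0.034, 32, 20, 24) [ 12.2  14.5 -33.  -41.1 -15.9 -57. ] 0.0 cmd [0.07 0.07 0.23] [-0.162 -0.276  0.047]
```

Call:
move_arm(
  commands=[
    [0,0,0.1,0,-0.035,-0.025,0.02],
    [0,0,0.1,0,-0.068,-0.05,0.042],
    [0,0,0.1,0,-0.09,-0.11,0.043],
    [0,0,0.1,0,-0.115,-0.163,0.045],
    [0,0,0.1,0.1,-0.14,-0.22,0.046],
    [0,0.1,0.1,0.2,-0.162,-0.276,0.047],
    [0,0.1,0.1,0.2,-0.162,-0.276,0.047],
    [0,0.1,0.1,0.2,-0.162,-0.276,0.047],
  ],
)

```text
clock: 24.6
tool_pos: [0.5628, 0.0427, 0.0344]
orientation: [165.8, 28.9, -175.7]
force: [-0.2, -0.1, 0.2]
opening: 0.0006
```

```bash
python3 - <<'E'
from srch import *
snap('scene','s15');crop('s15',240,150,180,140,4.4,'c19')
p,R,o=pose();q=o['joint_pos'];print(q.round(1),p,o['orientation'],(p-PL)@ex,(p-PL)@ey,o['force'],o['qvel'].round(1))
print(geo(R,p[2]))
R0=R;p0=p
for d in(.10,.135,.15,.155):
    P=PL+d*ex+[0,0,.031];Rt=tool(32,20,24)
    print(d,'cmd',(100*R0.inv().apply(P-p0)).round(2),(R0.inv()*Rt).as_rotvec().round(3))
E
```

```text
[ 12.3  14.4 -33.1 -40.8 -15.8 -57.5] [0.56263146 0.04311036 0.03431601] [ 165.77987933   28.88751836 -175.68314955] 0.05977350935750009 0.00018629163439907678 [-0.20365553 -0.64682753 -0.46171148] [ 0.3 -0.1 -0.  -1.1 -0.1  1.3]
(np.float64(0.008494649809562861), np.float64(0.016294058229597876), np.float64(0.025209916725365718), np.float64(0.05073698105143808), array([0.00427703, 0.02073731, 0.00910609]))
0.1 cmd [-3.33 -0.04  2.28] [-0.001 -0.001 -0.   ]
0.135 cmd [-6.37  0.    4.02] [-0.001 -0.001 -0.   ]
0.15 cmd [-7.67  0.02  4.76] [-0.001 -0.001 -0.   ]
0.155 cmd [-8.1   0.02  5.01] [-0.001 -0.001 -0.   ]
```

View pics/c19.png

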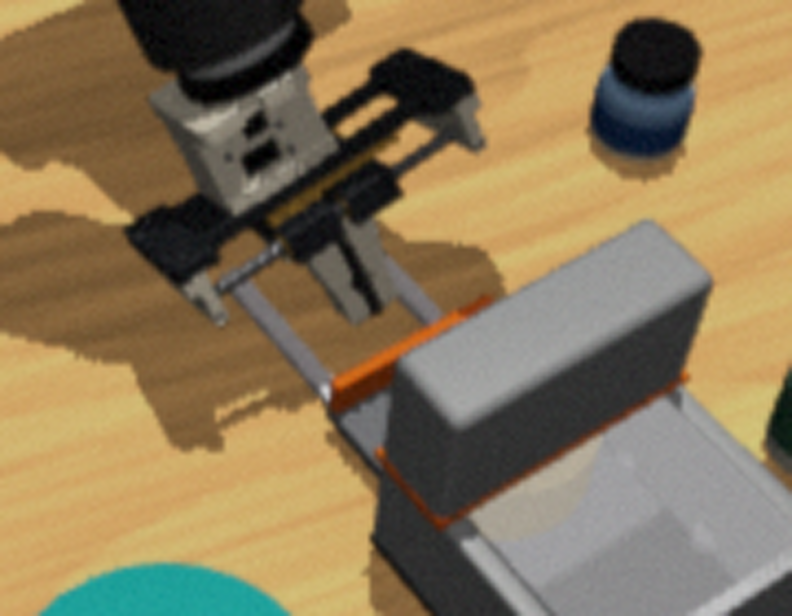

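Call:
move_arm(
  commands=[
    [0,-0.7,0,0.6,0,0,0],
    [0,-1.5,0,1.2,0,0,0],
    [0,-2.2,0,1.6,0,0,0],
    [0,-3,0,2.1,0,0,0],
    [0,-3.8,0,2.55,0,0,0],
    [0,-4.6,0,3,0,0,0],
    [0,-5.4,0,3.5,0,0,0],
    [0,-6,0,3.8,0,0,0],
  ],
)

```text
clock: 25.65
tool_pos: [0.6322, 0.0582, 0.0307]
orientation: [165.7, 28.9, -175.7]
force: [-3.2, 1.8, -0.8]
opening: 0.0005
```

```bash
python3 - <<'E'
from srch import *
snap('scene','s16');crop('s16',240,150,180,140,4.4,'c20')
p,R,o=pose();q=o['joint_pos'];print(q.round(1),p,(p-PL)@ex,(p-PL)@ey,o['force'],o['qvel'].round(1))
R0=R;p0=p
for d in(.145,.15,.155,.16):
    P=PL+d*ex+[0,0,.031]
    print(d,'cmd',(100*R0.inv().apply(P-p0)).round(2))
E
```

```text
[ 13.3  19.6 -26.6 -36.9 -16.4 -62.2] [0.63298846 0.05815968 0.03088913] 0.13171844043690523 0.00027881561189638775 [-0.99749729  1.04957353 -1.01680032] [-0.2 -0.5 -0.7 -0.5  0.7  1. ]
0.145 cmd [-1.16 -0.01  0.65]
0.15 cmd [-1.59 -0.    0.9 ]
0.155 cmd [-2.03  0.    1.14]
0.16 cmd [-2.46  0.01  1.39]
```

View pics/c20.png

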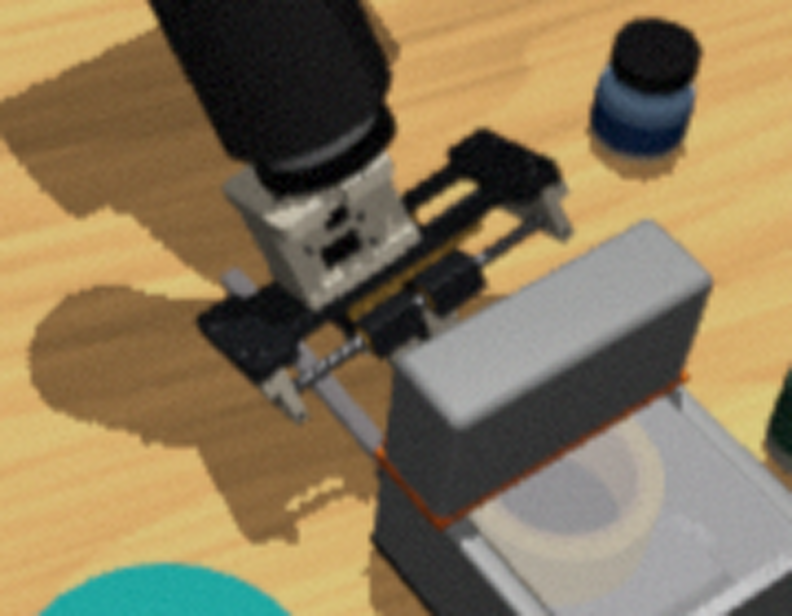

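Call:
move_arm(
  commands=[
    [0,-0.3,0,0.15,0,0,0],
    [0,-0.6,0,0.32,0,0,0],
    [0,-0.9,0,0.5,0,0,0],
    [0,-1.1,0,0.62,0,0,0],
    [0,-1.3,0,0.75,0,0,0],
    [0,-1.5,0,0.85,0,0,0],
    [0,-1.5,0,0.85,0,0,0],
    [0,-1.5,0,0.85,0,0,0],
  ],
)

```text
clock: 26.7
tool_pos: [0.6487, 0.061, 0.0312]
orientation: [165.7, 28.9, -175.7]
force: [-4.5, -2.0, 2.6]
opening: -0.0001
```

```bash
python3 - <<'E'
from srch import *
snap('scene','s17');crop('s17',240,150,180,140,4.4,'c21')
p,R,o=pose();q=o['joint_pos'];print(p,(p-PL)@ex,(p-PL)@ey,o['force'],o['qvel'].round(1))
R0=R;p0=p
for d in(.15,.153,.155,.16):
    P=PL+d*ex+[0,0,.031]
    print(d,'cmd',(100*R0.inv().apply(P-p0)).round(2))
E
```

```text
[0.64867921 0.0609807  0.03120702] 0.1476520547587188 -0.00022405932631654524 [-4.26052077 -2.03199248  2.97412624] [ 0.1 -0.  -0.   0.  -0.  -0. ]
0.15 cmd [-0.19  0.02  0.14]
0.153 cmd [-0.45  0.02  0.29]
0.155 cmd [-0.62  0.03  0.39]
0.16 cmd [-1.06  0.03  0.64]
```

View pics/c21.png

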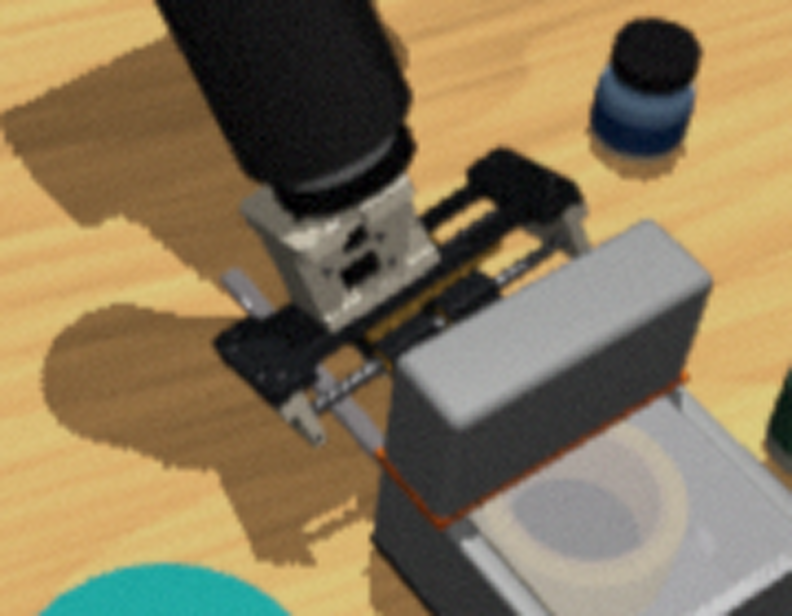

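Call:
move_arm(
  commands=[
    [0,-0.1,0,0.05,0,0,0],
    [0,-0.2,0,0.12,0,0,0],
    [0,-0.3,0,0.18,0,0,0],
    [0,-0.4,0,0.24,0,0,0],
    [0,-0.5,0,0.3,0,0,0],
    [0,-0.5,0,0.3,0,0,0],
    [0,-0.5,0,0.3,0,0,0],
    [0,-0.5,0,0.3,0,0,0],
  ],
)

```text
clock: 27.75
tool_pos: [0.6492, 0.0614, 0.0298]
orientation: [165.7, 28.5, -175.7]
force: [-27.9, -10.0, 23.4]
opening: 0.0001
```

```bash
python3 - <<'E'
from srch import *
p,R,o=pose();q=o['joint_pos'];print(p,(p-PL)@ex,(p-PL)@ey,o['force'],o['force']@ex)
E
```

```text
[0.64918995 0.06135107 0.02984757] 0.14822861078511035 3.202195476972658e-05 [-27.93007042  -9.97303274  23.39758493] -29.39179538344137
```

It stopped firmly at d = 0.148 with 29 N, well above the detent force, which suggests the home stop. Retreating and checking.

Call:
move_arm(
  commands=[
    [0,0.6,0,-0.4,0,0,0],
    [0,1.5,0,-1,0,0,0],
    [0,3,0,-2,0,0,0],
    [0,5,0,-3,0,0,0],
    [0,7,0,-5,0,0,0],
    [0,8,0,-8,0,0,0],
    [0,9,0,-11,0,0,0],
    [0,9,0,-13,0,0,0],
  ],
)

```text
clock: 28.75
tool_pos: [0.5152, 0.0195, 0.0981]
orientation: [165.7, 28.9, -175.7]
force: [0.6, 1.2, -0.2]
opening: 0.0005
```

```bash
python3 - <<'E'
from srch import *
snap('scene','s18');snap('top','t18');crop('s18',240,150,180,140,4.4,'c22');crop('t18',180,90,110,150,4,'c23')
p,R,o=pose();print(p,o['orientation'],o['joint_pos'].round(1),o['force'])
E
```

```text
[0.51636766 0.01976261 0.09944979] [ 165.69795773   29.12674074 -175.71669719] [ 13.9   3.1 -38.8 -29.5 -19.6 -70.4] [ 0.04099231 -0.22974229 -0.24402321]
```

View pics/c22.png

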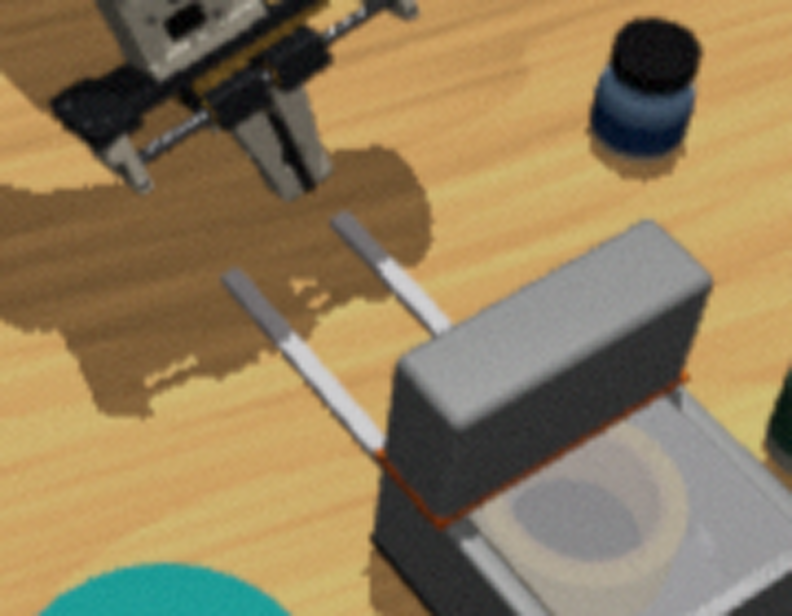

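View pics/c23.png

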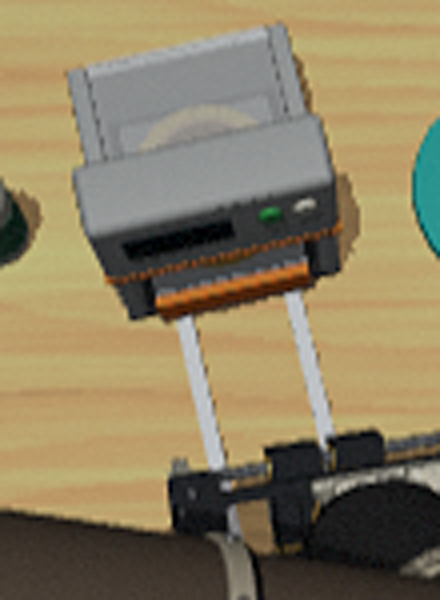

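```bash
python3 - <<'E'
from srch import *
crop('t18',205,145,60,35,12,'c24'); 
Y=(0,255,255);G=(0,255,0);Rr=(0,0,255)
P=[]
H=np.array([.6697,.0651,0])
for s,c in((.010,G),(.020,Rr)):
    q=H-s*ex; P.append((np.array([q+k*.055*ey+[0,0,.046] for k in(1,-1)]),c))
P.append((np.array([H+k*.08*ey+[0,0,.082] for k in(1,-1)]),Y))
overlay('t18',P,195,135,75,50,10,'c24')
hub=H+ (.068)*ex
P2=[(circ(hub,.052,.07),G),(circ(hub,.038,.07),G),(circ(hub-.01*ex,.052,.07),Rr)]+P[2:]
overlay('s18',P2,310,220,130,100,6,'c25')
E
```

```text
(no output)
```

View pics/c24.png

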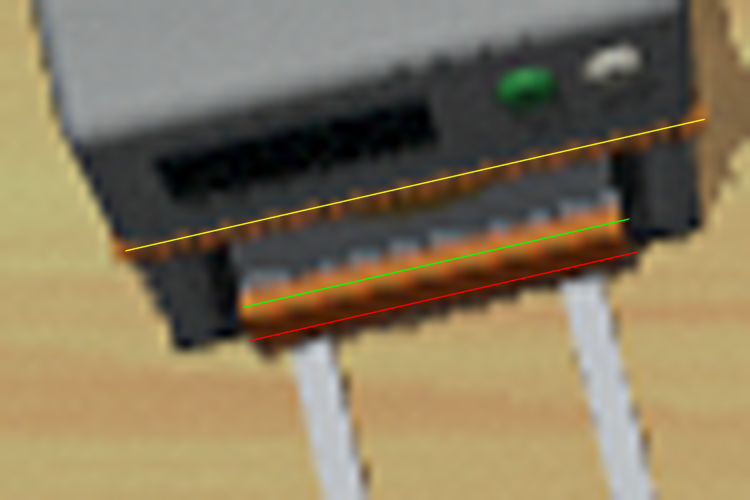

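View pics/c25.png

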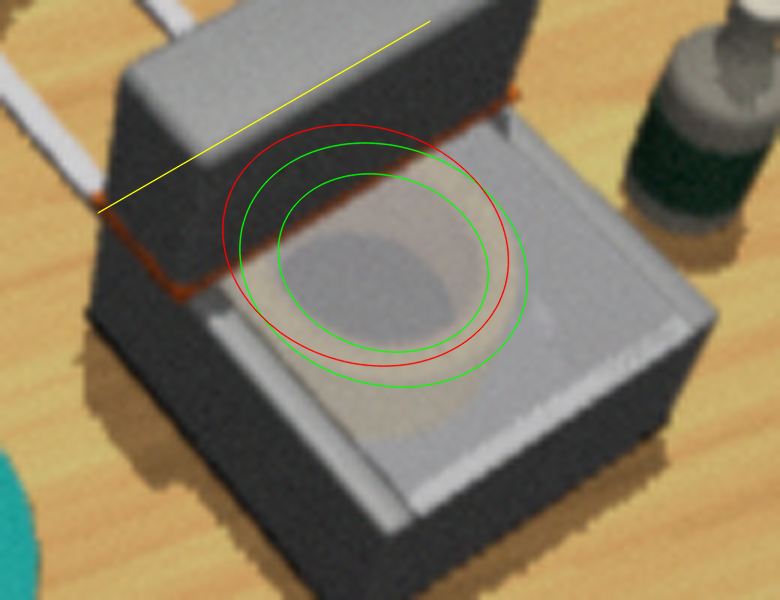

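```bash
python3 - <<'E'
from srch import *
def prof(f,P0,rng):
    # sample brightness (R channel minus B) along ex at z=.046 through plate middle strip
    d=load(f);im=d['frame'].astype(np.float32);out=[]
    for s in rng:
        v=[]
        for k in np.linspace(-.04,.04,41):
            uv=proj(d,P0+s*ex+k*ey+[0,0,.046])[0].astype(np.float32)
            v.append(cv2.getRectSubPix(im,(1,1),(float(uv[0]),float(uv[1])))[0,0])
        v=np.mean(v,0); out.append(v[0]-v[2])
    return np.array(out)
r=np.arange(-.012,.018,.001)
a=prof('top0',PL,r);print('t0',a.round(0).astype(int))
for s in (.157,):
    b=prof('t18',PL+s*ex,r);print('t18',b.round(0).astype(int))
E
```

```text
t0 [ 51  51  51  50  48  48  49  51  52  56  66  78  90 102 113 119 119 110
  93  69  41  15  -1  -6  -6  -5  -4  -4  -4  -3]
t18 [ 31  32  39  50  61  66  67  67  73  84  98 112 126 139 145 141 127 106
  79  49  21   2  -6  -7  -6  -4  -3  -2  -1   2]
```

The plate moved 156 mm from its starting point, it stopped on a 29 N hard stop, and it did not spring back. All of that fits home. One last check on the bystanders, then hand in.

```bash
python3 - <<'E'
from h import *
snap('scene','s19');a=cv2.imread('pics/scene0.png');b=cv2.imread('pics/s19.png');c=cv2.imread('pics/s18.png')
for n,(x,y,w,h) in dict(driver=(190,285,35,65),glue=(410,210,35,50),jar=(370,150,35,40),roll=(340,240,70,60)).items():
    f=lambda i:i[y:y+h,x:x+w].astype(int)
    print(n,'vs start',np.abs(f(a)-f(b)).mean().round(1),'vs prev',np.abs(f(b)-f(c)).mean().round(1))
o=sensors.get_obs();print(o['force'],o['qvel'].round(1))
crop('s19',150,140,300,220,2.6,'c26')
E
```

```text
driver vs start 5.3 vs prev 2.0
glue vs start 4.8 vs prev 2.2
jar vs start 4.5 vs prev 2.4
roll vs start 11.1 vs prev 2.1
[ 0.69460839  0.65827855 -0.60755769] [ 0.   2.5  0.9 -0.9  0.3  0.7]
```

View pics/c26.png

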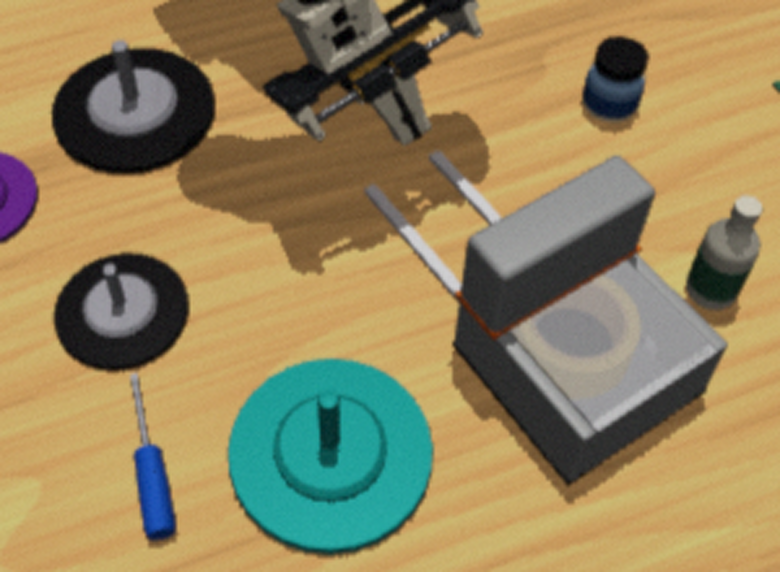

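Everything is in place: the spindle is empty, the roll is under the clear roof, the bystanders are undisturbed and the gripper is clear.

```bash
python3 -c "
from plant import job
print(job.close_job())"
```

```text
the job is handed in; nothing more can be done
None
```

I lifted the roll off the small black spindle and lowered it onto the hub. I let it go there with the carriage still out, then pushed the carriage in until it stopped firmly. The job was handed in at about 29 s of the 67 s allowed; no verdict is reported.

**Last checks**
- **Roll:** right after release it looked flat and concentric on the hub in the top and scene views. At the end it showed under the clear roof within about 2 mm of the expected home position; its fit on the hub after the push was not measured separately.
- **Carriage:** the plate moved about 156 mm from a start of roughly 4 to 7 mm in. It stopped against 29 N, well above the 10 N detent force, and did not spring back when I withdrew.
- **Bystanders:** the jar, glue bottle and screwdriver look unmoved.
- **Gripper:** it is clear of everything.

**What disagreed or failed**
- One picture measurement put the plate about 13 mm in front of the head, against the 10 mm expected at home. That is within my reading error, and the slide value itself was never read directly.
- The first tilted push poses ran into a joint limit and then a wrist singularity. I finished the push with the tool tilted 32°, with the tilt direction turned 20° from the push direction. No collision showed from those attempts, and contact forces stayed small (the largest reading was about 6 N).

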